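Drive a stuck pin out of an anchor bracket

ROBOT

A 6-joint arm with a two-finger parallel gripper is mounted at the origin on the work surface. World frame = base frame: x ahead of the robot, y to its left, z up, the work surface at z = 0. Lengths are in m, angles in rad, forces in N, time in s.
With the tool pointing down it reaches from about 0.225 to 0.875 m from the base axis. Payload 3.4 kg.
Tool frame: the origin (TCP) lies between the finger pads; the fingertips stand env.tcp_to_tips ahead of it and the grasp point (between the pads) lies 11 mm behind it (env.tcp_to_tips is the distance from the TCP to the fingertips, in m); z points along the fingers, y is the line along which they close (so a half turn about z gives the same grasp; the last joint's range is limited). The gripper opens to 85 mm and grips with 20 to 120 N. Pads are 22 mm wide; open, the fingers measure 114 mm over their backs; the gripper's body (76 mm by 85 mm) begins 54 mm behind the grasp point. The pads swing forward as they close: fully open they stand 13 mm farther back than shut.
Start: joints at [-1.452, 0.276, 1.505, -0, 1.361, -0.121], TCP at [0.137, -0.559, 0.239] pointing down, gripper open.
Joint ranges: [-2.89, 2.89], [-0.75, 2.08], [0.22, 2.7], [-1.18, 4.32], [0.11, 2.71], [-2.7, 2.7]. Speed limits (rad/s): [2.57, 2.57, 3.14, 3.14, 3.14, 3.14].

INTERFACE

Orientations are given as a unit quaternion [x, y, z, w].
In Python, from plant import env, eyes, hand_in, nets gives the robot as it stands.
- The arm moves only by the tool send_rows, never from a script. Its argument "increments" is a list of rows, each an object of numbers: "wx", "wy", "wz": the turn, a rotation vector about the tool's x, y, z in degrees; "dx", "dy", "dz": the shift along the tool's x, y, z in m; "jaw": the finger opening in m, from 0 to 0.0854. A call has 1 to 10 rows; each row is the pose to reach, as a shift and turn from the pose commanded when the call began, along the tool's axes at that moment; what a row does not reach only later rows make up. A row lasts 1/12 s, in which the tool goes at most 41.7 mm and 7.16 degrees, less where a joint would pass 70% of its speed; a pose out of reach is approached as far as the arm can. A call with a gripper value outside its range is refused whole. The fingers move at their own pace and stop on an object; "force" is the grip in N (left out, the last holds). Time passes only in rows, so rows that repeat a pose let the fingers close. It gives the time, the measured TCP pose, the force, the opening and the grip force at its end, in the units of the state.
- env.get_state(): the state, without advancing time (a new reading comes with each control period).
- eyes.capture(name): name is "side" or "top" or "wrist"; returns a dict with "image" (384x512x3 uint8, red, green, blue), "range_z" (384x512 float32, m along the optical axis (not along the pixel's ray), 0 where there is no reading), "mtx" (3x3 intrinsics, pixels), "rvec" (rotation vector, rad) and "tvec" (3), from world to camera coordinates, as OpenCV has them. Camera axes: x right, y down, z forward; pixel columns grow to the right and rows downward; lengths in m; the calibration is good to about 2 mm. A picture is of the moment at which its call begins.
- hand_in(): hands the job in; it is judged then, once.
Trained networks look in a picture, given as the dict that the camera call returned (one of the last four; its "shot" number tells which), for a name from the list of things; names that differ only in an ending like _2 or _b are one class to them, and where a whole thing is asked for, a point or a joint stands for the part that bears it (a point fixed in the world has none). Each returns a list of dicts, best first, with "confidence" (0 to 1); they miss things now and then, are a little off and sometimes report something else, mostly with a low value. They report only what shows in the picture. A call takes as long as a camera call. They do not tell look-alikes from the thing itself.
- nets.boxes_of(picture, thing): "at" ([column, row] in pixels, amid what is visible of it).
The state is a dict: "t": time; "joints": joint angles; "joint_vel": joint speeds; "joint_torque": joint torques, N m; "tcp_pos": TCP position; "orientation": TCP orientation; "ft_force": force on the tool from outside, world axes, zero at the start; "wrist_torque": the same for the moment, N m; "opening": finger opening in m; "finger_force": force on a finger pad.
Only numpy, scipy, OpenCV 4.12 (cv2) and the standard library are available. Lean on these libraries where they do the work, as an engineer would, in place of code of your own. Each camera call takes 0.05 s, during which the arm holds its last target. There are 200 camera calls.

TASK

A steel pin is stuck inside the sloping boss of the blue anchor bracket. Take the brass drift from its timber rest and push the pin from behind, through the access hole in the boss's upper flange, until it stands well proud of the lower mouth but has not dropped out; then lay the drift back in its rest. Draw the pin out of the mouth and lay it in the free nest of the pin rack, square beside the spare pin, without dropping it and without disturbing the spare pin, the ring or the notebook.

Things in the scene. Friction and masses are not known exactly. Their poses are not given: they have to be found in the camera images.
- bracket: The blue anchor bracket, bolted to the bench: 14 mm base plate of 180 x 130 mm (bolt heads to 23 mm) and two upright cheeks that carry the sloping boss, up to 225 mm high. Origin: on the bench under the cheeks; x is level, away from the mouth. The cheeks end 16 mm short of the boss's mouth; in front of the mouth all is clear down to the base plate, which reaches 28 mm beyond the mouth.
- boss: The boss: blue tube 58 mm outside, 118 mm long, sloping 38 deg below the horizontal. Origin: centre of its open lower mouth, 122 mm above the bench. x: along the bore, out of the mouth and down the slope (the way the pin must go). y: level. z: square to the bore, up. The bore is 34 mm wide, 108 mm deep, closed above by a steel flange 10 mm thick, 74 mm wide, with a round access hole.
- access_hole (a point): Centre of the 26 mm access hole, at the outer face of the upper flange: on the bore axis, 118 mm up the bore from the mouth, 195 mm above the bench; axes as those of the boss (x points into the hole, along the bore).
- plunger (a joint): Spring plunger in the boss (brass hexagon cap, 22 mm inside the mouth, 41 mm above the bore axis), not to be handled. It bears on the pin and holds it by friction: sliding the pin takes about 8 to 15 N. The pin stays where it is left while at least 40 mm of it is inside the mouth. Value: m moved inwards, about 0 with the pin under it.
- pin_center (a point): The stuck pin, bright steel, 32 mm diameter, 100 mm long, about 0.62 kg; the point is its centre, x along its axis (out of the mouth at the start). At the start its front end lies 1 to 8 mm inside the mouth, so its centre lies 51 to 58 mm inside it; the bore is 1 mm wider all round.
- drift_center (a point): The brass drift: a plain round bar, 18 mm diameter, 200 mm long, both ends alike, about 0.43 kg, lying in its rest; the point is its centre, x along its axis.
- rest: The drift's timber rest, fixed to the bench: a board 190 x 85 x 12 mm with two V-notched blocks 14 mm thick at x = -65 and +65 mm, so the fingers can go down between them. Origin: centre of the underside on the bench. x: along the drift as it lies, z up. The drift's axis lies 47 mm above the bench (x = y = 0 at the middle).
- rack: The timber pin rack, fixed to the bench: a board 130 x 200 x 12 mm with two V-notched rails 10 mm thick at x = -42 and +42 mm, so the fingers can go down between them (74 mm clear). Origin: centre of the underside on the bench. x: along the pins as they lie, y: across, z up. Two nests, at y = +40 mm (the spare pin lies here) and y = -40 mm (free). A pin lying in a nest has its axis 53 mm above the bench; the rails' teeth end 46 mm above it.
- spare_pin_center (a point): Bystander: the spare pin, same size as the stuck one, lying in the rack's other nest; its centre, x along its axis.
- bearing_ring: Bystander: dark steel ring lying flat, 72 mm outside, 48 mm inside, 20 mm high. Origin: centre of the underside.
- notebook: Bystander: dark notebook with a black pen on it, 105 x 150 mm, 22 mm high with the pen. Origin: centre of the underside.
There are look-alikes about, which are no part of the job. What is shaped like the rack but pink or turquoise is not meant.

How it is judged:
By the outcome, as a careful person would: the job done as asked, in the order asked, and still so for the second after the job is handed in, with the robot touching nothing.
It also fails if it takes over 72 s, if anything falls off the work surface, if the arm or the gripper's body presses on something with over 40 N, if the wrist force passes 120 N, or if a joint passes its speed limit or range.

## Working session

There is one attempt and no reset: what is moved stays moved. The work goes in short steps, Python scripts to look and compute and a tool call to move; the robot and the scene stay as the last step left them, time stands still between calls to the robot, and variables do not carry over. Pictures are saved under pics/ and viewed, at most 10 in all, crops included, and the job is handed in when it is done.

Besides the shell and the picture viewer there is one more tool, called after ">>>" in YAML: its name, and indented under it one key for each argument. send_rows: Moves the arm, as the interface text tells. Its arguments: {"type":"object","properties":{"increments":{"type":"array","items":{"type":"object","properties":{"wx":{"type":"number"},"wy":{"type":"number"},"wz":{"type":"number"},"dx":{"type":"number"},"dy":{"type":"number"},"dz":{"type":"number"},"jaw":{"type":"number"}}}},"force":{"type":"number"}},"required":["increments"]}

```bash
ls; mkdir -p pics
cat > h.py <<'E'
import numpy as np, cv2
from scipy.spatial.transform import Rotation as R
from plant import env, eyes, hand_in, nets
def cap(n,f=None):
    p=eyes.capture(n)
    if f: cv2.imwrite('pics/'+f,p['image'][:,:,::-1])
    return p
def cloud(p):
    d=p['range_z']; K=p['mtx']; h,w=d.shape
    u,v=np.meshgrid(np.arange(w),np.arange(h))
    c=np.stack([(u-K[0,2])/K[0,0]*d,(v-K[1,2])/K[1,1]*d,d],-1)
    Rm=cv2.Rodrigues(np.array(p['rvec'],float))[0]
    P=(c-np.array(p['tvec']).ravel())@Rm
    P[d<=0]=np.nan
    return P
def proj(p,X):
    return cv2.projectPoints(np.array(X,float).reshape(-1,1,3),np.array(p['rvec'],float),np.array(p['tvec'],float),p['mtx'],None)[0].reshape(-1,2)
E
python3 - <<'E'
from h import *
print(env.get_state(), env.tcp_to_tips)
ims=[]
for n in ('top','side'):
    p=cap(n,n+'0.png'); np.savez(n+'0.npz',**{k:v for k,v in p.items() if k!='shot'}); P=cloud(p)
    for t in ('bracket','boss','pin_center','drift_center','rest','rack','spare_pin_center','bearing_ring','notebook','plunger'):
        for b in nets.boxes_of(p,t)[:4]:
            c,r=map(int,b['at']); print(n,t,b['at'],round(b['confidence'],2),np.round(P[r,c],3))
E
```

```text
pics
{'t': 0.0, 'joints': array([-1.45197759e+00,  2.76605603e-01,  1.50610232e+00, -2.13129083e-06,
        1.36070536e+00, -1.21027368e-01]), 'joint_vel': array([-0.00045498,  0.00047748, -0.00068865,  0.00014116,  0.00030696,
        0.00010996]), 'joint_torque': array([ 6.31747698e-04, -4.16778302e+01, -2.45802462e+01, -1.04070086e-04,
        1.11877199e-02,  8.72645476e-07]), 'tcp_pos': array([ 0.13651214, -0.55804579,  0.23844593]), 'orientation': array([ 9.92817406e-01,  1.19635985e-01, -3.67306806e-08, -9.10320159e-04]), 'ft_force': array([-0.57181884, -0.34780336,  0.3056276 ]), 'wrist_torque': array([-0.03229986, -0.03749765,  0.00102622]), 'finger_force': 0.0, 'opening': 0.08539003547024322} 0.008
top bracket [215.5, 233.2] 0.61 [ 0.493 -0.012  0.014]
top boss [206.8, 216.5] 0.86 [ 0.529 -0.008  0.198]
top drift_center [117.2, 248.0] 0.75 [0.443 0.278 0.053]
top rack [402.0, 241.7] 0.91 [ 0.473 -0.596  0.014]
top rack [348.2, 170.6] 0.86 [ 0.7   -0.437  0.007]
top rack [317.9, 248.4] 0.85 [ 0.449 -0.331  0.012]
top spare_pin_center [306.0, 240.7] 0.91 [ 0.472 -0.29   0.06
[... 181 characters left out ...]
cket [258.7, 259.8] 0.79 [0.52  0.051 0.066]
side boss [258.8, 221.6] 0.69 [0.524 0.038 0.201]
side boss [264.4, 344.7] 0.36 [0.457 0.282 0.055]
side pin_center [253.1, 223.5] 0.58 [0.54  0.026 0.178]
side drift_center [263.4, 344.2] 0.73 [0.46  0.282 0.054]
side rest [257.8, 356.1] 0.78 [0.472 0.291 0.008]
side rack [301.7, 151.6] 0.97 [ 0.471 -0.527  0.036]
side rack [235.0, 163.6] 0.79 [ 0.71  -0.432  0.01 ]
side rack [302.4, 194.7] 0.76 [ 0.436 -0.258  0.054]
side spare_pin_center [292.8, 187.8] 0.6 [ 0.472 -0.273  0.065]
side bearing_ring [179.4, 247.1] 0.82 [0.774 0.007 0.002]
side notebook [203.0, 211.8] 0.61 [ 0.747 -0.15   0.012]
side notebook [257.5, 221.6] 0.26 [0.527 0.037 0.2  ]
```

Run:
```python
import cv2,numpy as np
a=cv2.imread('pics/top0.png');b=cv2.imread('pics/side0.png')
a=cv2.resize(a[110:310,70:450],None,fx=2.1,fy=2.1)[:,:798];b=b
cv2.imwrite('pics/t1.png',a)
```

```text
(no output)
```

View pics/t1.png

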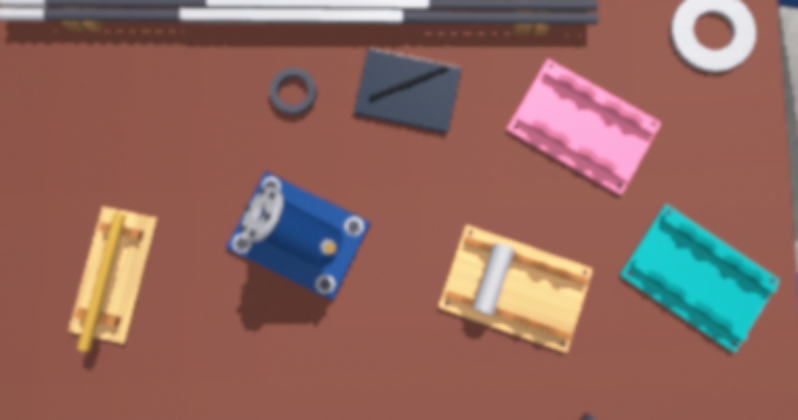

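View pics/side0.png

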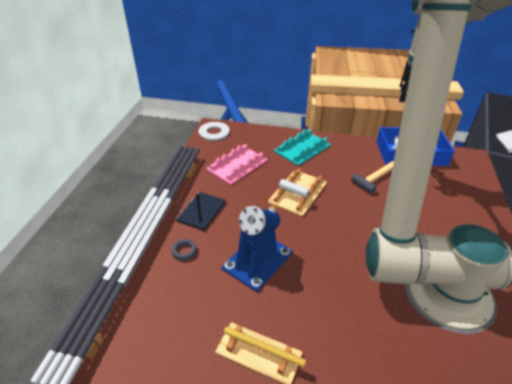

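The top view shows the timber rack with the spare pin in its left nest at about (306,241) full-frame. Its look-alikes are pink at (348,170) and turquoise at (402,242). The brass drift is at (117,248), the bracket at (210,225) with its flange at (195,211) and its plunger at (226,227). The side view agrees. I choose the timber rack and brass drift, and will measure them now.

```bash
cat >> h.py <<'E'
def rect(P,m):
    q=P[m][:,:2]; (c,s,a)=cv2.minAreaRect((q*1000).astype(np.float32)); return np.round(np.array(c)/1000,4),np.round(s,0),round(a,1)
def pca(q):
    c=q.mean(0); w,v=np.linalg.eigh(np.cov((q-c).T)); return c,v,np.sqrt(w)
E
python3 - <<'E'
from h import *
for n in ('top','side'):
    p=dict(np.load(n+'0.npz')); P=cloud(p); I=cv2.cvtColor(p['image'],cv2.COLOR_RGB2HSV).astype(int); H,S,V=I[...,0],I[...,1],I[...,2]
    X,Y,Z=P[...,0],P[...,1],P[...,2]
    near=lambda x,y,r:(np.hypot(X-x,Y-y)<r)
    # drift
    m=near(.46,.285,.13)&(Z>.042); print(n,'drift n',m.sum(),rect(P,m), 'zmax',np.nanpercentile(Z[m],90))
    c,v,s=pca(P[m]);print(c,v[:,2],s)
    m=near(.46,.285,.13)&(Z>.006)&(Z<.018);print('restboard',rect(P,m))
    m=near(.45,-.32,.14)&(Z>.006)&(Z<.06);print('rack',rect(P,m))
    m=near(.47,-.29,.09)&(Z>.057);c,v,s=pca(P[m]);print('spare',rect(P,m),c,v[:,2],Z[m].max())
    m=near(.5,0,.15)&(Z>.006)&(Z<.02)&(H>100)&(H<130)&(S>120);print('plate',m.sum(),rect(P,m))
    m=near(.53,.03,.1)&(Z>.15)&(S<90);c,v,s=pca(P[m]);print('flange',m.sum(),c,v[:,0],s,np.round(P[m].min(0),3),np.round(P[m].max(0),3))
    m=near(.5,0,.15)&(Z>.08)&(H>8)&(H<30)&(S>90);print('cap',m.sum(),np.median(P[m],0) if m.any() else'')
E
```

```text
top drift n 413 (array([0.4584, 0.2765]), array([ 20., 199.]), 78.2) zmax 0.054818975494698136
[0.45593088 0.27559399 0.05108811] [-0.97998887  0.19903833  0.00235591] [0.00289649 0.00510891 0.05741866]
restboard (array([0.4705, 0.282 ]), array([103., 193.]), 77.1)
rack (array([ 0.4567, -0.3246]), array([228., 173.]), 85.0)
spare (array([ 0.4667, -0.289 ]), array([ 30., 100.]), 70.7) [ 0.4661908  -0.28825555  0.06442958] [-0.94779915  0.31881114  0.00601913] 0.07219955425980285
plate 856 (array([ 0.5289, -0.0006]), array([175., 125.]), 64.4)
flange 386 [0.53804025 0.01652604 0.1947846 ] [-0.87819674  0.42575617  0.21794994] [0.0181325  0.01842964 0.02669383] [ 0.494 -0.067  0.152] [0.577 0.051 0.226]
cap 13 [ 0.4993058  -0.06184082  0.16613028]
side drift n 719 (array([0.4583, 0.2859]), array([ 21., 200.]), 79.1) zmax 0.056074460143870554
[0.45460321 0.28768454 0.0525625 ] [-9.79851609e-01  1.99726500e-01  3.87535850e-04] [0.0026528  0.00522017 0.05772787]
restboard (array([0.4708, 0.2868]), array([ 97., 191.]), 78.6)
rack (array([ 0.4614, -0.3209]), array([208., 147.]), 70.8)
spare (array([ 0.4669, -0.2782]), array([ 30., 101.]), 74.8) [ 0.46639385 -0.27595744  0.064438  ] [-0.95215121  0.3056112   0.0031419 ] 0.0722698632451118
plate 890 (array([0.5291, 0.0082]), array([180., 130.]), 64.4)
flange 628 [0.53913674 0.02880293 0.19236012] [0.16369889 0.03988362 0.98570379] [0.01580648 0.01889489 0.02218839] [ 0.494 -0.057  0.15 ] [0.577 0.059 0.227]
cap 9 [ 0.5006768  -0.05480753  0.16900208]
```

```bash
cat >> h.py <<'E'
np.set_printoptions(suppress=True,precision=4)
def down(a):  # tool pointing down with tool x at world angle a (deg)
    c,s=np.cos(np.radians(a)),np.sin(np.radians(a)); x=np.array([c,s,0]);z=np.array([0,0,-1.]);return np.c_[x,np.cross(z,x),z]
def tilt(a,t): # tool z tilted t deg from down towards +x-angle a ; tool -x slopes down
    return down(a)@R.from_rotvec([0,np.radians(t),0]).as_matrix()
def rel(p,Rm,s=None):
    s=s or env.get_state(); R0=R.from_quat(s['orientation']).as_matrix()
    d=R0.T@(np.array(p)-s['tcp_pos']); w=np.degrees(R.from_matrix(R0.T@Rm).as_rotvec())
    print('d',np.round(d,4),'w',np.round(w,2),'| t',round(s['t'],2),'tcp',s['tcp_pos'],'j',np.round(s['joints'],2)); return d,w
E
python3 - <<'E'
from h import *
rel([.137,-.559,.40],down(13.7)); rel([.42,.285,.30],down(168.6))
print(tilt(64.4,38))
E
```

```text
d [ 0.0003  0.0005 -0.1607] w [0.   0.   0.04] | t 1.1 tcp [ 0.1366 -0.5586  0.2393] j [-1.45  0.28  1.5  -0.    1.36 -0.12]
d [ 0.4757 -0.7521 -0.0607] w [  -0.      0.   -154.86] | t 1.1 tcp [ 0.1366 -0.5586  0.2393] j [-1.45  0.28  1.5  -0.    1.36 -0.12]
[[ 0.3405  0.9018  0.266 ]
 [ 0.7107 -0.4321  0.5552]
 [ 0.6157  0.     -0.788 ]]
```

>>> send_rows:
  increments:
    - {"dx":0.03,"dy":-0.04,"dz":-0.04,"wz":-7}
    - {"dx":0.06,"dy":-0.08,"dz":-0.07,"wz":-14}
    - {"dx":0.1,"dy":-0.12,"dz":-0.08,"wz":-21}
    - {"dx":0.14,"dy":-0.16,"dz":-0.08,"wz":-28}
    - {"dx":0.18,"dy":-0.2,"dz":-0.08,"wz":-35}
    - {"dx":0.21,"dy":-0.24,"dz":-0.08,"wz":-42}
    - {"dx":0.24,"dy":-0.28,"dz":-0.08,"wz":-49}
    - {"dx":0.27,"dy":-0.32,"dz":-0.08,"wz":-56}
    - {"dx":0.3,"dy":-0.36,"dz":-0.08,"wz":-63}
    - {"dx":0.33,"dy":-0.4,"dz":-0.08,"wz":-70}

```text
$.increments[0]: bad value
```

Run:
```python
from h import *
rel([.42,.285,.30],down(168.6))
```

```text
d [ 0.4757 -0.7521 -0.0607] w [  -0.      0.   -154.86] | t 1.1 tcp [ 0.1366 -0.5586  0.2393] j [-1.45  0.28  1.5  -0.    1.36 -0.12]
```

>>> send_rows:
  increments:
    - {"dx":0.03,"dy":-0.04,"dz":-0.04,"wx":0,"wy":0,"wz":-7,"jaw":0.085}
    - {"dx":0.1,"dy":-0.12,"dz":-0.08,"wx":0,"wy":0,"wz":-21,"jaw":0.085}
    - {"dx":0.1,"dy":-0.12,"dz":-0.08,"wx":0,"wy":0,"wz":-21,"jaw":0.085}
    - {"dx":0.18,"dy":-0.2,"dz":-0.08,"wx":0,"wy":0,"wz":-35,"jaw":0.085}
    - {"dx":0.18,"dy":-0.2,"dz":-0.08,"wx":0,"wy":0,"wz":-35,"jaw":0.085}
    - {"dx":0.33,"dy":-0.4,"dz":-0.08,"wx":0,"wy":0,"wz":-70,"jaw":0.085}
    - {"dx":0.33,"dy":-0.4,"dz":-0.08,"wx":0,"wy":0,"wz":-70,"jaw":0.085}
    - {"dx":0.33,"dy":-0.4,"dz":-0.08,"wx":0,"wy":0,"wz":-70,"jaw":0.085}
    - {"dx":0.33,"dy":-0.4,"dz":-0.08,"wx":0,"wy":0,"wz":-70,"jaw":0.085}
    - {"dx":0.33,"dy":-0.4,"dz":-0.08,"wx":0,"wy":0,"wz":-70,"jaw":0.085}

```text
t: 1.93
tcp_pos: [0.3125, -0.1979, 0.316]
orientation: [0.743, 0.669, 0.0, 0.001]
ft_force: [1.0, 0.5, 0.3]
opening: 0.0848
finger_force: 0.0
```

Run:
```python
from h import *
rel([.42,.285,.30],down(168.6))
```

```text
d [0.4914 0.0567 0.0158] w [  0.03   0.08 -84.57] | t 1.93 tcp [ 0.3125 -0.1979  0.316 ] j [-0.75 -0.08  1.73  0.    1.49 -0.65]
```

>>> send_rows:
  increments:
    - {"dx":0.491,"dy":0.057,"dz":0.016,"wx":0,"wy":0,"wz":-84.5,"jaw":0.085}
    - {"dx":0.491,"dy":0.057,"dz":0.016,"wx":0,"wy":0,"wz":-84.5,"jaw":0.085}
    - {"dx":0.491,"dy":0.057,"dz":0.016,"wx":0,"wy":0,"wz":-84.5,"jaw":0.085}
    - {"dx":0.491,"dy":0.057,"dz":0.016,"wx":0,"wy":0,"wz":-84.5,"jaw":0.085}
    - {"dx":0.491,"dy":0.057,"dz":0.016,"wx":0,"wy":0,"wz":-84.5,"jaw":0.085}
    - {"dx":0.491,"dy":0.057,"dz":0.016,"wx":0,"wy":0,"wz":-84.5,"jaw":0.085}
    - {"dx":0.491,"dy":0.057,"dz":0.016,"wx":0,"wy":0,"wz":-84.5,"jaw":0.085}
    - {"dx":0.491,"dy":0.057,"dz":0.016,"wx":0,"wy":0,"wz":-84.5,"jaw":0.085}
    - {"dx":0.491,"dy":0.057,"dz":0.016,"wx":0,"wy":0,"wz":-84.5,"jaw":0.085}
    - {"dx":0.491,"dy":0.057,"dz":0.016,"wx":0,"wy":0,"wz":-84.5,"jaw":0.085}

```text
t: 2.77
tcp_pos: [0.4049, 0.2085, 0.3024]
orientation: [0.21, 0.978, 0.0, 0.001]
ft_force: [1.0, -0.2, -0.5]
opening: 0.0852
finger_force: 0.0
```

>>> send_rows:
  increments:
    - {"dx":0.0,"dy":0,"dz":0,"wx":0,"wy":0,"wz":-10,"jaw":0.085}
    - {"dx":0.0,"dy":0,"dz":0,"wx":0,"wy":0,"wz":-10,"jaw":0.085}

```text
t: 2.93
tcp_pos: [0.4051, 0.2088, 0.3017]
orientation: [0.122, 0.992, -0.0, -0.0]
ft_force: [-0.7, -0.1, -0.7]
opening: 0.0854
finger_force: 0.0
```

Run:
```python
from h import *
rel([.42,.285,.30],down(168.6))
p=cap('wrist','w1.png'); P=cloud(p); I=cv2.cvtColor(p['image'],cv2.COLOR_RGB2HSV).astype(int)
X,Y,Z=P[...,0],P[...,1],P[...,2]
near=lambda x,y,r:(np.hypot(X-x,Y-y)<r)
Rm=cv2.Rodrigues(p['rvec'])[0]; print('cam',-Rm.T@p['tvec'].ravel(),Rm)
m=near(.46,.285,.13)&(Z>.045)&(Z<.07); print('drift n',m.sum(),rect(P,m), 'zmax',np.nanpercentile(Z[m],90))
c,v,s=pca(P[m]);print(c,v[:,2],s)
m=near(.46,.285,.13)&(Z>.006)&(Z<.018);print('restboard',rect(P,m))
```

```text
d [0.004  0.0775 0.0016] w [-0.01 -0.04 -2.66] | t 2.93 tcp [0.4051 0.2088 0.3017] j [ 0.32  0.06  1.62  0.    1.46 -1.  ]
cam [0.3244 0.2292 0.436 ] [[ 0.2422  0.9702 -0.0002]
 [ 0.9189 -0.2293  0.3209]
 [ 0.3113 -0.078  -0.9471]]
drift n 1835 (array([0.4597, 0.282 ]), array([ 18., 200.]), 78.4) zmax 0.0555814776960814
[0.4513 0.2825 0.0533] [-0.9798  0.1999 -0.0001] [0.0021 0.0051 0.0574]
restboard (array([0.4712, 0.2798]), array([ 85., 190.]), 78.4)
```

Run:
```python
from h import *
rel([.442,.2855,.12],down(168.4));rel([.442,.2855,.037],down(168.4))
```

```text
d [-0.0169  0.0846  0.1817] w [-0.03 -0.04 -2.6 ] | t 2.98 tcp [0.4049 0.2077 0.3018] j [ 0.32  0.06  1.62 -0.    1.46 -1.  ]
d [-0.017   0.0847  0.2647] w [-0.03 -0.04 -2.6 ] | t 2.98 tcp [0.4049 0.2077 0.3018] j [ 0.32  0.06  1.62 -0.    1.46 -1.  ]
```

>>> send_rows:
  increments:
    - {"dx":-0.017,"dy":0.085,"dz":0.182,"wx":0,"wy":0,"wz":-2.6,"jaw":0.06}
    - {"dx":-0.017,"dy":0.085,"dz":0.182,"wx":0,"wy":0,"wz":-2.6,"jaw":0.06}
    - {"dx":-0.017,"dy":0.085,"dz":0.182,"wx":0,"wy":0,"wz":-2.6,"jaw":0.06}
    - {"dx":-0.017,"dy":0.085,"dz":0.182,"wx":0,"wy":0,"wz":-2.6,"jaw":0.06}
    - {"dx":-0.017,"dy":0.085,"dz":0.182,"wx":0,"wy":0,"wz":-2.6,"jaw":0.06}
    - {"dx":-0.017,"dy":0.085,"dz":0.182,"wx":0,"wy":0,"wz":-2.6,"jaw":0.06}
    - {"dx":-0.017,"dy":0.085,"dz":0.182,"wx":0,"wy":0,"wz":-2.6,"jaw":0.06}

```text
t: 3.57
tcp_pos: [0.4422, 0.2835, 0.1187]
orientation: [0.105, 0.994, -0.001, -0.002]
ft_force: [-0.4, -0.0, 0.2]
opening: 0.06
finger_force: 0.0
```

Run:
```python
from h import *
rel([.442,.2855,.037],down(168.4))
```

```text
d [0.0003 0.0022 0.0817] w [-0.17 -0.19 -0.46] | t 3.57 tcp [0.4422 0.2835 0.1187] j [ 0.44  0.3   1.79 -0.    1.05 -0.92]
```

>>> send_rows:
  increments:
    - {"dx":0,"dy":0.001,"dz":0.04,"wx":0,"wy":0,"wz":-0.3,"jaw":0.06}
    - {"dx":0,"dy":0.001,"dz":0.07,"wx":0,"wy":0,"wz":-0.3,"jaw":0.06}
    - {"dx":0,"dy":0.001,"dz":0.082,"wx":0,"wy":0,"wz":-0.3,"jaw":0.06}
    - {"dx":0,"dy":0.001,"dz":0.082,"wx":0,"wy":0,"wz":-0.3,"jaw":0.05}
    - {"dx":0,"dy":0.001,"dz":0.082,"wx":0,"wy":0,"wz":-0.3,"jaw":0.01}
    - {"dx":0,"dy":0.001,"dz":0.082,"wx":0,"wy":0,"wz":-0.3,"jaw":0.01}
    - {"dx":0,"dy":0.001,"dz":0.082,"wx":0,"wy":0,"wz":-0.3,"jaw":0.01}
    - {"dx":0,"dy":0.001,"dz":0.082,"wx":0,"wy":0,"wz":-0.3,"jaw":0.01}
    - {"dx":0,"dy":0.001,"dz":0.082,"wx":0,"wy":0,"wz":-0.3,"jaw":0.01}
  force: 100

```text
t: 4.32
tcp_pos: [0.445, 0.2852, 0.0409]
orientation: [0.102, 0.995, 0.001, 0.002]
ft_force: [-0.1, -2.0, 6.8]
opening: 0.0146
finger_force: 97.6
```

>>> send_rows:
  increments:
    - {"dx":0,"dy":0,"dz":-0.03,"wx":0,"wy":0,"wz":0,"jaw":0.01}
    - {"dx":0,"dy":0,"dz":-0.07,"wx":0,"wy":0,"wz":0,"jaw":0.01}
    - {"dx":0,"dy":0,"dz":-0.11,"wx":0,"wy":0,"wz":0,"jaw":0.01}
    - {"dx":0,"dy":0,"dz":-0.15,"wx":0,"wy":0,"wz":0,"jaw":0.01}
    - {"dx":0,"dy":0,"dz":-0.19,"wx":0,"wy":0,"wz":0,"jaw":0.01}
    - {"dx":0,"dy":0,"dz":-0.23,"wx":0,"wy":0,"wz":0,"jaw":0.01}
    - {"dx":0,"dy":0,"dz":-0.26,"wx":0,"wy":0,"wz":0,"jaw":0.01}
    - {"dx":0,"dy":0,"dz":-0.26,"wx":0,"wy":0,"wz":0,"jaw":0.01}

```text
t: 4.98
tcp_pos: [0.446, 0.2864, 0.3066]
orientation: [0.102, 0.995, 0.004, 0.007]
ft_force: [1.9, 1.7, -4.4]
opening: 0.015
finger_force: 99.0
```

```bash
cat >> h.py <<'E'
def drift(p):
    "drift axis in tool frame from a wrist (or other) picture: brass pixels near tcp"
    s=env.get_state(); R0=R.from_quat(s['orientation']).as_matrix()
    P=cloud(p); I=cv2.cvtColor(p['image'],cv2.COLOR_RGB2HSV).astype(int)
    Q=(P-s['tcp_pos'])@R0
    m=(abs(Q[...,1])<.03)&(abs(Q[...,0])<.16)&(Q[...,2]>-.05)&(Q[...,2]<.03)&(I[...,0]>15)&(I[...,0]<35)&(I[...,1]>110)
    q=Q[m]; c,v,w=pca(q); a=v[:,2]; a=a*np.sign(a[0]); t=(q-c)@a
    print('drift n',m.sum(),'c',c,'axis',a,'ends x',q[:,0].min(),q[:,0].max(),'z p5/95',np.percentile(q[:,2],[5,50,95]))
    return q
E
python3 - <<'E'
from h import *
p=cap('wrist','w2.png'); q=drift(p); print(env.get_state()['opening'])
for a,b in ((-.13,-.09),(-.09,-.05),(-.05,-.02),(.02,.05),(.05,.09)):
    k=q[(q[:,0]>a)&(q[:,0]<b)]; print(a,len(k),k.mean(0) if len(k) else '',k[:,1:].min(0) if len(k) else '',k[:,1:].max(0) if len(k) else '')
rel([0,0,0],np.eye(3))
E
```

```text
drift n 9446 c [ 0.0289  0.001  -0.0166] axis [ 1.     -0.0026  0.0006] ends x -0.05138905910995719 0.0833406382558254 z p5/95 [-0.0187 -0.0171 -0.0128]
0.014689178921369905
-0.13 0   
-0.09 6 [-0.0507  0.0041 -0.0113] [-0.0076 -0.0125] [ 0.0098 -0.0096]
-0.05 1327 [-0.0336  0.0011 -0.0163] [-0.0075 -0.0195] [ 0.0101 -0.0097]
0.02 2383 [ 0.0356  0.001  -0.0165] [-0.008  -0.0201] [ 0.01   -0.0092]
0.05 3414 [ 0.0674  0.0009 -0.0165] [-0.0081 -0.0204] [ 0.0099 -0.0086]
d [ 0.3794 -0.372   0.2977] w [ -18.37 -178.59   -0.44] | t 5.03 tcp [0.4446 0.2857 0.3027] j [ 0.44  0.17  1.49 -0.    1.47 -0.93]
```

View pics/w2.png

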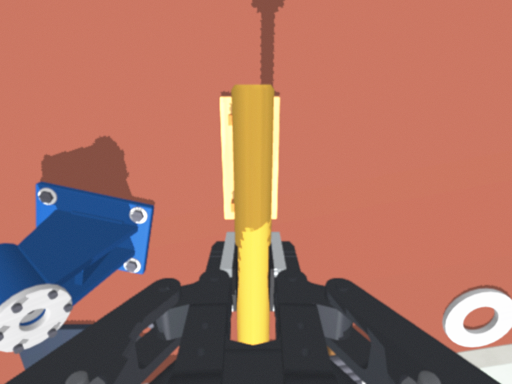

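The drift is gripped straight and centred. It runs vertically in the image from (253,85) to (253,340), and the flange with its hole shows at (33,317). Next I fit the flange disc from this cloud.

```bash
cat >> h.py <<'E'
def flange(p,c0=(.55,.05,.195),r=.06,yaw=64.4):
    P=cloud(p); I=cv2.cvtColor(p['image'],cv2.COLOR_RGB2HSV).astype(int)
    m=(np.linalg.norm(P-np.array(c0),axis=-1)<r)&(I[...,1]<70)&(I[...,2]>110)
    q=P[m]
    for k in range(6):
        c,v,w=pca(q); n=v[:,0]*np.sign(v[2,0]); d=(q-c)@n
        if k<5: q=q[abs(d)<max(.0015,1.5*d.std())]
    e1=np.cross([0,0,1],n);e1/=np.linalg.norm(e1);e2=np.cross(n,e1)
    uv=np.c_[(q-c)@e1,(q-c)@e2]
    (cx,cy),rad=cv2.minEnclosingCircle((uv*1000).astype(np.float32))
    C=c+e1*cx/1000+e2*cy/1000
    print('flange n',len(q),'normal',n,'yaw',np.degrees(np.arctan2(n[1],n[0])),'slope',np.degrees(np.arcsin(n[2])),'centre',C,'rad',rad,'resid',w[0])
    # hole: fit edge of inner points
    rr=np.hypot(uv[:,0]-cx/1000,uv[:,1]-cy/1000); print('inner r pct',np.percentile(rr,[0,1,3,99,100]))
    return C,n
E
python3 - <<'E'
from h import *
p=cap('wrist'); flange(p)
for n in ('top','side'):
    p=dict(np.load(n+'0.npz')); flange(p)
E
```

```text
flange n 2418 normal [0.3342 0.7134 0.6159] yaw 64.89865792158066 slope 38.016620122622285 centre [0.5449 0.032  0.1944] rad 37.45899200439453 resid 0.0006326838073230204
inner r pct [0.0119 0.0132 0.014  0.0365 0.0375]
flange n 184 normal [0.3367 0.7092 0.6194] yaw 64.6000890210785 slope 38.27586797463436 centre [0.5434 0.0262 0.1941] rad 37.19623947143555 resid 0.0006899239353739912
inner r pct [0.0114 0.013  0.0137 0.0372 0.0372]
flange n 287 normal [0.3436 0.7076 0.6175] yaw 64.1000564852853 slope 38.13331944819606 centre [0.5426 0.0336 0.1945] rad 37.01005935668945 resid 0.000764184189142094
inner r pct [0.0125 0.0134 0.0143 0.0369 0.037 ]
```

```bash
cat >> h.py <<'E'
H=np.array([.544,.031,.1948]); YAW=64.5; TIP=np.array([-.1165,.001,-.0105])
def ins(dist,H=H,t=38,Tip=TIP):  # tip at dist outside the outer flange face
    Rm=tilt(YAW,t); n=Rm[:,0]; return H+n*dist-Rm@Tip, Rm
E
python3 - <<'E'
from h import *
p,Rm=ins(.05); print(p); rel(p+[0,0.03,.03],down(64.5)); rel(p,Rm)
E
```

```text
[0.6024 0.1557 0.289 ]
d [-0.1762 -0.0648 -0.0191] w [  0.19   0.01 103.75] | t 5.08 tcp [0.4431 0.285  0.2996] j [ 0.44  0.17  1.5  -0.    1.47 -0.93]
d [-0.1823 -0.0942  0.0108] w [-34.06  26.88  99.53] | t 5.08 tcp [0.4431 0.285  0.2996] j [ 0.44  0.17  1.5  -0.    1.47 -0.93]
```

>>> send_rows:
  increments:
    - {"dx":-0.176,"dy":-0.065,"dz":-0.03,"wx":0,"wy":0,"wz":104,"jaw":0.01}
    - {"dx":-0.176,"dy":-0.065,"dz":-0.03,"wx":0,"wy":0,"wz":104,"jaw":0.01}
    - {"dx":-0.176,"dy":-0.065,"dz":-0.03,"wx":0,"wy":0,"wz":104,"jaw":0.01}
    - {"dx":-0.176,"dy":-0.065,"dz":-0.03,"wx":0,"wy":0,"wz":104,"jaw":0.01}
    - {"dx":-0.176,"dy":-0.065,"dz":-0.03,"wx":0,"wy":0,"wz":104,"jaw":0.01}
    - {"dx":-0.176,"dy":-0.065,"dz":-0.03,"wx":0,"wy":0,"wz":104,"jaw":0.01}
    - {"dx":-0.176,"dy":-0.065,"dz":-0.03,"wx":0,"wy":0,"wz":104,"jaw":0.01}
    - {"dx":-0.176,"dy":-0.065,"dz":-0.03,"wx":0,"wy":0,"wz":104,"jaw":0.01}
    - {"dx":-0.176,"dy":-0.065,"dz":-0.03,"wx":0,"wy":0,"wz":104,"jaw":0.01}
    - {"dx":-0.176,"dy":-0.065,"dz":-0.03,"wx":0,"wy":0,"wz":104,"jaw":0.01}

```text
t: 5.92
tcp_pos: [0.6011, 0.1852, 0.3245]
orientation: [0.667, 0.745, -0.003, -0.002]
ft_force: [0.0, 0.1, -4.5]
opening: 0.0145
finger_force: 98.9
```

Run:
```python
from h import *
p,Rm=ins(.05); rel(p,Rm)
```

```text
d [-0.0295 -0.0017  0.0355] w [-10.89  37.14  30.45] | t 5.92 tcp [0.6011 0.1852 0.3245] j [0.19 0.33 1.22 0.   1.6  0.08]
```

>>> send_rows:
  increments:
    - {"dx":-0.03,"dy":-0.002,"dz":0.035,"wx":-10.9,"wy":37.1,"wz":30.4,"jaw":0.01}
    - {"dx":-0.03,"dy":-0.002,"dz":0.035,"wx":-10.9,"wy":37.1,"wz":30.4,"jaw":0.01}
    - {"dx":-0.03,"dy":-0.002,"dz":0.035,"wx":-10.9,"wy":37.1,"wz":30.4,"jaw":0.01}
    - {"dx":-0.03,"dy":-0.002,"dz":0.035,"wx":-10.9,"wy":37.1,"wz":30.4,"jaw":0.01}
    - {"dx":-0.03,"dy":-0.002,"dz":0.035,"wx":-10.9,"wy":37.1,"wz":30.4,"jaw":0.01}
    - {"dx":-0.03,"dy":-0.002,"dz":0.035,"wx":-10.9,"wy":37.1,"wz":30.4,"jaw":0.01}
    - {"dx":-0.03,"dy":-0.002,"dz":0.035,"wx":-10.9,"wy":37.1,"wz":30.4,"jaw":0.01}
    - {"dx":-0.03,"dy":-0.002,"dz":0.035,"wx":-10.9,"wy":37.1,"wz":30.4,"jaw":0.01}
    - {"dx":-0.03,"dy":-0.002,"dz":0.035,"wx":-10.9,"wy":37.1,"wz":30.4,"jaw":0.01}

```text
t: 6.67
tcp_pos: [0.6018, 0.1546, 0.2899]
orientation: [0.798, 0.508, 0.275, -0.174]
ft_force: [0.4, 0.5, -3.8]
opening: 0.015
finger_force: 99.1
```

Run:
```python
from h import *
p,Rm=ins(.05); rel(p,Rm)
w=cap('wrist','w3.png'); drift(w)
s=env.get_state();R0=R.from_quat(s['orientation']).as_matrix();print('tip',s['tcp_pos']+R0@TIP, 'H',H)
for n in ('top','side'):
    q=cap(n,n+'3.png'); flange(q)
    # drift axis in world and its crossing with the flange plane
    P=cloud(q); I=cv2.cvtColor(q['image'],cv2.COLOR_RGB2HSV).astype(int)
    Q=(P-s['tcp_pos'])@R0
    m=(abs(Q[...,1])<.03)&(Q[...,0]>-.15)&(Q[...,0]<.12)&(abs(Q[...,2]+.01)<.03)&(I[...,0]>15)&(I[...,0]<35)&(I[...,1]>110)
    k=Q[m];print(n,len(k),k.min(0),k.max(0),k.mean(0))
```

```text
d [0.0005 0.0001 0.0014] w [-0.21  0.06  0.34] | t 6.67 tcp [0.6018 0.1546 0.2899] j [-0.22  0.19  1.68  0.7   1.2  -0.02]
drift n 9373 c [ 0.0275 -0.0015 -0.0123] axis [ 1.      0.0025 -0.0026] ends x -0.05204454575923839 0.08207564205708093 z p5/95 [-0.0144 -0.0127 -0.0087]
tip [0.5628 0.0656 0.2281] H [0.544  0.031  0.1948]h.py:21: RuntimeWarning: Mean of empty slice.
  c=q.mean(0); w,v=np.linalg.eigh(np.cov((q-c).T)); return c,v,np.sqrt(w)
  ret = um.true_divide(
  avg = a.mean(axis, **keepdims_kw)
h.py:21: RuntimeWarning: Degrees of freedom <= 0 for slice
  c=q.mean(0); w,v=np.linalg.eigh(np.cov((q-c).T)); return c,v,np.sqrt(w)
  c *= np.true_divide(1, fact)
  c *= np.true_divide(1, fact)
Traceback (most recent call last):
  File "h.py", line 45, in flange
    c,v,w=pca(q); n=v[:,0]*np.sign(v[2,0]); d=(q-c)@n
          ~~~^^^
  File "h.py", line 21, in pca
    c=q.mean(0); w,v=np.linalg.eigh(np.cov((q-c).T)); return c,v,np.sqrt(w)
                     ~~~~~~~~~~~~~~^^^^^^^^^^^^^^^^^
numpy.linalg.LinAlgError: Eigenvalues did not converge
```

View pics/w3.png

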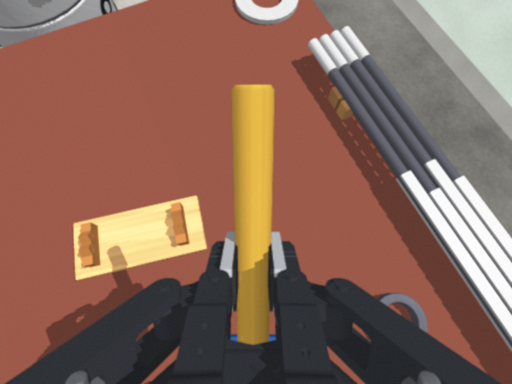

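The picture shows the drift straight at column 253, tilted, with the ring and notebook clear. The gripper hides the flange. The earlier axis offset was blurred by settling, so I re-measure at rest.

Run:
```python
from h import *
s=env.get_state();print(s['tcp_pos'])
w=cap('wrist'); q=drift(w); print(env.get_state()['tcp_pos'])
for a,b in ((-.05,-.02),(.05,.07)):
    k=q[(q[:,0]>a)&(q[:,0]<b)]; print(np.percentile(k[:,1],[1,99]),np.percentile(k[:,2],[1,5]))
R0=R.from_quat(s['orientation']).as_matrix()
for n in ('top','side'):
    c=cap(n,n+'4.png')
    P=cloud(c); I=cv2.cvtColor(c['image'],cv2.COLOR_RGB2HSV).astype(int)
    Q=(P-s['tcp_pos'])@R0
    m=(abs(Q[...,1])<.03)&(Q[...,0]>-.15)&(Q[...,0]<.12)&(abs(Q[...,2]+.01)<.03)&(I[...,0]>15)&(I[...,0]<35)&(I[...,1]>110)
    k=Q[m];print(n,len(k),k.min(0),k.max(0),k.mean(0))
    try: flange(c)
    except Exception as e: print(e)
```

```text
[0.6041 0.1557 0.2926]
drift n 9376 c [ 0.0287 -0.0007 -0.0127] axis [ 1.      0.0005 -0.0031] ends x -0.05045535198445439 0.08318628354128556 z p5/95 [-0.0148 -0.0131 -0.0091]
[0.6044 0.156  0.2932]
[-0.0092  0.0076] [-0.0146 -0.0142]
[-0.0093  0.0079] [-0.0156 -0.015 ]
top 250 [-0.001  -0.0084 -0.0292] [0.0808 0.0076 0.0021] [ 0.0427 -0.0005 -0.0137]
Eigenvalues did not converge
side 331 [-0.1081 -0.0239 -0.0243] [0.0876 0.0172 0.0013] [ 0.0147 -0.0075 -0.0092]
flange n 271 normal [0.3403 0.7127 0.6134] yaw 64.47453713999316 slope 37.839312983056175 centre [0.5425 0.0338 0.1943] rad 36.637718200683594 resid 0.0008327191326908636
inner r pct [0.0124 0.0136 0.0143 0.0366 0.0366]h.py:21: RuntimeWarning: Mean of empty slice.
  c=q.mean(0); w,v=np.linalg.eigh(np.cov((q-c).T)); return c,v,np.sqrt(w)
  ret = um.true_divide(
  avg = a.mean(axis, **keepdims_kw)
h.py:21: RuntimeWarning: Degrees of freedom <= 0 for slice
  c=q.mean(0); w,v=np.linalg.eigh(np.cov((q-c).T)); return c,v,np.sqrt(w)
  c *= np.true_divide(1, fact)
  c *= np.true_divide(1, fact)
```

```bash
sed -i 's/TIP=np.array(.*/TIP=np.array([-.117,-.0007,-.006])/; s/H=np.array(\[.*\]); Y/H=np.array([.544,.031,.195]); Y/' h.py; grep TIP= h.py
python3 - <<'E'
from h import *
p,Rm=ins(.02); rel(p,Rm); p,Rm=ins(.01); rel(p,Rm)
E
```

```text
H=np.array([.544,.031,.195]); YAW=64.5; TIP=np.array([-.117,-.0007,-.006])
d [-0.0334 -0.0004 -0.0021] w [ 0.01 -0.15  0.72] | t 6.92 tcp [0.6045 0.1563 0.2936] j [-0.22  0.19  1.67  0.7   1.2  -0.03]
d [-0.0434 -0.0005 -0.0021] w [ 0.01 -0.15  0.72] | t 6.92 tcp [0.6045 0.1563 0.2936] j [-0.22  0.19  1.67  0.7   1.2  -0.03]
```

>>> send_rows:
  increments:
    - {"dx":-0.02,"dy":0,"dz":-0.002,"wx":0,"wy":0,"wz":0.5,"jaw":0.01}
    - {"dx":-0.036,"dy":0,"dz":-0.002,"wx":0,"wy":0,"wz":0.5,"jaw":0.01}
    - {"dx":-0.036,"dy":0,"dz":-0.002,"wx":0,"wy":0,"wz":0.5,"jaw":0.01}
    - {"dx":-0.036,"dy":0,"dz":-0.002,"wx":0,"wy":0,"wz":0.5,"jaw":0.01}
    - {"dx":-0.036,"dy":0,"dz":-0.002,"wx":0,"wy":0,"wz":0.5,"jaw":0.01}

```text
t: 7.33
tcp_pos: [0.5923, 0.1295, 0.2735]
orientation: [0.799, 0.505, 0.278, -0.174]
ft_force: [0.1, 0.8, -4.6]
opening: 0.015
finger_force: 99.1
```

Run:
```python
from h import *
p,Rm=ins(.0); rel(p,Rm)
c=cap('side'); C,n=flange(c)
p,Rm=ins(.0); rel(p,Rm)
s=env.get_state();R0=R.from_quat(s['orientation']).as_matrix();print('tip',s['tcp_pos']+R0@TIP,'in hole frame (boss -x,y,z)',Rm.T@(s['tcp_pos']+R0@TIP-H))
P=cloud(c); I=cv2.cvtColor(c['image'],cv2.COLOR_RGB2HSV).astype(int)
m=(I[...,0]>15)&(I[...,0]<35)&(I[...,1]>110)&(np.linalg.norm(P-(H+n*.05),axis=-1)<.09)
q=(P[m]-C)@Rm; print(m.sum(),q.mean(0)); 
for a in np.arange(0,.12,.01):
    k=q[(q[:,0]>=a)&(q[:,0]<a+.01)]
    if len(k): print(round(a,2),len(k),k.mean(0),k[:,1:].min(0),k[:,1:].max(0))
b=c['image'][160:260,210:310,::-1]; cv2.imwrite('pics/s5.png',cv2.resize(b,None,fx=6,fy=6,interpolation=cv2.INTER_CUBIC))
```

```text
d [-0.0177 -0.0005  0.0002] w [ 0.07 -0.25  0.13] | t 7.33 tcp [0.5923 0.1295 0.2735] j [-0.28  0.2   1.73  0.72  1.19 -0.1 ]
flange n 234 normal [0.3403 0.6975 0.6306] yaw 63.9930256333969 slope 39.094317036093756 centre [0.5429 0.0331 0.1944] rad 36.90293884277344 resid 0.0008763247704281944
inner r pct [0.0127 0.0139 0.0145 0.0368 0.0369]
d [-0.0178 -0.0005  0.0003] w [ 0.07 -0.24  0.15] | t 7.38 tcp [0.5923 0.1295 0.2735] j [-0.28  0.19  1.73  0.72  1.19 -0.1 ]
tip [0.5508 0.0434 0.2058] in hole frame (boss -x,y,z) [0.0178 0.0008 0.0002]
103 [ 0.0752 -0.0056 -0.0049]
0.02 4 [ 0.0266 -0.0044 -0.0054] [-0.0064 -0.007 ] [-0.0006 -0.0041]
0.03 9 [ 0.0346 -0.0055 -0.0039] [-0.0079 -0.0085] [-0.0029  0.0013]
0.04 11 [ 0.0447 -0.0057 -0.0038] [-0.0083 -0.0081] [-0.0014  0.0006]
0.05 11 [ 0.0563 -0.0055 -0.0048] [-0.0083 -0.0081] [-0.0017  0.0004]
0.06 12 [ 0.0658 -0.0047 -0.004 ] [-0.0081 -0.0081] [0.0035 0.0034]
0.07 14 [ 0.0751 -0.0045 -0.0047] [-0.0088 -0.0087] [0.0027 0.0026]
0.08 15 [ 0.0856 -0.0061 -0.0034] [-0.0089 -0.009 ] [0.0013 0.0025]
0.09 10 [ 0.0948 -0.0065 -0.0036] [-0.0087 -0.0084] [-0.0029  0.0022]
0.1 3 [ 0.1011 -0.008  -0.0005] [-0.0088 -0.0027] [-0.0071  0.0017]
```

View pics/s5.png

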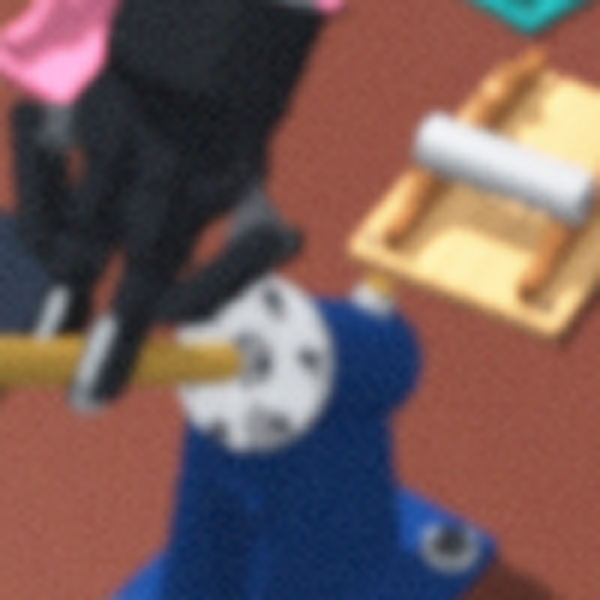

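The side crop shows the drift tip at about (240,360) in front of the hole at (258,358). The numbers say it is centred within 1 mm. Insert now.

>>> send_rows:
  increments:
    - {"dx":-0.006,"dy":-0.0004,"dz":0,"wx":0,"wy":-0.2,"wz":0.1,"jaw":0.01}
    - {"dx":-0.012,"dy":-0.0004,"dz":0,"wx":0,"wy":-0.2,"wz":0.1,"jaw":0.01}
    - {"dx":-0.018,"dy":-0.0004,"dz":0,"wx":0,"wy":-0.2,"wz":0.1,"jaw":0.01}
    - {"dx":-0.022,"dy":-0.0004,"dz":0,"wx":0,"wy":-0.2,"wz":0.1,"jaw":0.01}
    - {"dx":-0.026,"dy":-0.0004,"dz":0,"wx":0,"wy":-0.2,"wz":0.1,"jaw":0.01}
    - {"dx":-0.026,"dy":-0.0004,"dz":0,"wx":0,"wy":-0.2,"wz":0.1,"jaw":0.01}

```text
t: 7.88
tcp_pos: [0.5819, 0.1098, 0.2555]
orientation: [0.8, 0.504, 0.275, -0.174]
ft_force: [0.2, 1.1, -4.1]
opening: 0.0146
finger_force: 99.1
```

Run:
```python
from h import *
p,Rm=ins(.0); rel(p,Rm); s=env.get_state(); print(Rm.T@s['ft_force'],s['wrist_torque'])
```

```text
d [ 0.0108  0.0004 -0.0001] w [-0.    0.05 -0.12] | t 7.88 tcp [0.5819 0.1098 0.2555] j [-0.32  0.2   1.77  0.72  1.19 -0.15]
[-1.656  -0.2914  3.9401] [-0.6187  0.3466 -0.0636]
```

>>> send_rows:
  increments:
    - {"dx":-0.006,"dy":0,"dz":0,"wx":0,"wy":0,"wz":0,"jaw":0.01}
    - {"dx":-0.012,"dy":0,"dz":0,"wx":0,"wy":0,"wz":0,"jaw":0.01}
    - {"dx":-0.018,"dy":0,"dz":0,"wx":0,"wy":0,"wz":0,"jaw":0.01}
    - {"dx":-0.023,"dy":0,"dz":0,"wx":0,"wy":0,"wz":0,"jaw":0.01}
    - {"dx":-0.028,"dy":0,"dz":0,"wx":0,"wy":0,"wz":0,"jaw":0.01}
  force: 115

```text
t: 8.3
tcp_pos: [0.5748, 0.0928, 0.2426]
orientation: [0.799, 0.503, 0.28, -0.175]
ft_force: [4.1, 8.6, 2.6]
opening: 0.014
finger_force: 114.8
```

Run:
```python
from h import *
p,Rm=ins(.0); rel(p,Rm); s=env.get_state(); print(Rm.T@s['ft_force'],s['wrist_torque'])
```

```text
d [ 0.0333 -0.0005  0.0013] w [ 0.16 -0.52 -0.02] | t 8.3 tcp [0.5748 0.0928 0.2426] j [-0.36  0.21  1.8   0.73  1.18 -0.22]
[9.0569 0.0265 3.8367] [ 1.0335 -0.4505  0.0162]
```

>>> send_rows:
  increments:
    - {"dx":-0.006,"dy":0,"dz":0.001,"wx":0,"wy":-0.3,"wz":0,"jaw":0.01}
    - {"dx":-0.012,"dy":0,"dz":0.001,"wx":0,"wy":-0.3,"wz":0,"jaw":0.01}
    - {"dx":-0.018,"dy":0,"dz":0.001,"wx":0,"wy":-0.3,"wz":0,"jaw":0.01}
    - {"dx":-0.022,"dy":0,"dz":0.001,"wx":0,"wy":-0.3,"wz":0,"jaw":0.01}
    - {"dx":-0.022,"dy":0,"dz":0.001,"wx":0,"wy":-0.3,"wz":0,"jaw":0.01}
    - {"dx":-0.022,"dy":0,"dz":0.001,"wx":0,"wy":-0.3,"wz":0,"jaw":0.01}

```text
t: 8.8
tcp_pos: [0.5672, 0.0766, 0.227]
orientation: [0.8, 0.504, 0.276, -0.173]
ft_force: [2.4, 5.0, 0.4]
opening: 0.0142
finger_force: 114.8
```

```bash
cat >> h.py <<'E'
def pin(p,H=H):
    "steel pixels below the mouth, boss coordinates (x out of mouth)"
    Rm=tilt(YAW,38); M=H-Rm[:,0]*.118; B=np.c_[-Rm[:,0],-Rm[:,1],-Rm[:,2]]
    B=np.c_[-Rm[:,0],Rm[:,1],-Rm[:,2]]
    P=cloud(p); Q=(P-M)@B; I=cv2.cvtColor(p['image'],cv2.COLOR_RGB2HSV).astype(int)
    m=(Q[...,0]>-.002)&(Q[...,0]<.12)&(abs(Q[...,1])<.03)&(abs(Q[...,2])<.03)
    q=Q[m]; print('pin pts',len(q),'x pct',np.percentile(q[:,0],[1,50,95,99,100]) if len(q) else '', 'y',np.percentile(q[:,1],[2,98]) if len(q) else '','z',np.percentile(q[:,2],[2,98]) if len(q) else '')
    return M,B,q
E
python3 - <<'E'
from h import *
p,Rm=ins(.0); rel(p,Rm); s=env.get_state(); print(Rm.T@s['ft_force'],s['wrist_torque'])
for n in('top','side'):
    c=cap(n,n+'6.png'); M,B,q=pin(c); print(M)
E
```

```text
d [ 0.057  -0.0006 -0.0002] w [ 0.16 -0.   -0.02] | t 8.8 tcp [0.5672 0.0766 0.227 ] j [-0.39  0.21  1.83  0.73  1.17 -0.27]
[ 4.6061 -0.0043  3.1313] [ 0.2681 -0.2642  0.0246]
pin pts 0 x pct  y  z 
[ 0.504  -0.0529  0.1224]
pin pts 10 x pct [0.0014 0.0314 0.0353 0.0358 0.036 ] y [-0.0255 -0.0089] z [-0.0033  0.0108]
[ 0.504  -0.0529  0.1224]
```

>>> send_rows:
  increments:
    - {"dx":-0.004,"dy":0,"dz":0,"wx":0,"wy":0,"wz":0,"jaw":0.01}
    - {"dx":-0.008,"dy":0,"dz":0,"wx":0,"wy":0,"wz":0,"jaw":0.01}
    - {"dx":-0.01,"dy":0,"dz":0,"wx":0,"wy":0,"wz":0,"jaw":0.01}
    - {"dx":-0.01,"dy":0,"dz":0,"wx":0,"wy":0,"wz":0,"jaw":0.01}
    - {"dx":-0.01,"dy":0,"dz":0,"wx":0,"wy":0,"wz":0,"jaw":0.01}

```text
t: 9.32
tcp_pos: [0.564, 0.07, 0.2215]
orientation: [0.8, 0.504, 0.277, -0.173]
ft_force: [3.5, 5.5, 2.0]
opening: 0.0147
finger_force: 114.8
```

Run:
```python
from h import *
p,Rm=ins(.0); rel(p,Rm); s=env.get_state(); print(Rm.T@s['ft_force'],s['wrist_torque'])
c=cap('side','side7.png'); M,B,q=pin(c)
cv2.imwrite('pics/s7.png',cv2.resize(c['image'][170:270,220:320,::-1],None,fx=6,fy=6,interpolation=cv2.INTER_CUBIC))
rel(p,Rm)
```

```text
d [ 0.0661 -0.0006  0.    ] w [ 0.16 -0.1  -0.02] | t 9.32 tcp [0.564  0.07   0.2215] j [-0.41  0.22  1.84  0.73  1.17 -0.29]
[6.365  0.8065 2.377 ] [ 0.67   -0.3586 -0.0071]
pin pts 23 x pct [0.0043 0.0386 0.0432 0.0439 0.0441] y [-0.023  -0.0047] z [-0.0123  0.0113]
d [ 0.0661 -0.0006  0.    ] w [ 0.16 -0.09 -0.01] | t 9.37 tcp [0.564  0.07   0.2215] j [-0.41  0.22  1.84  0.73  1.17 -0.29]
```

View pics/s7.png

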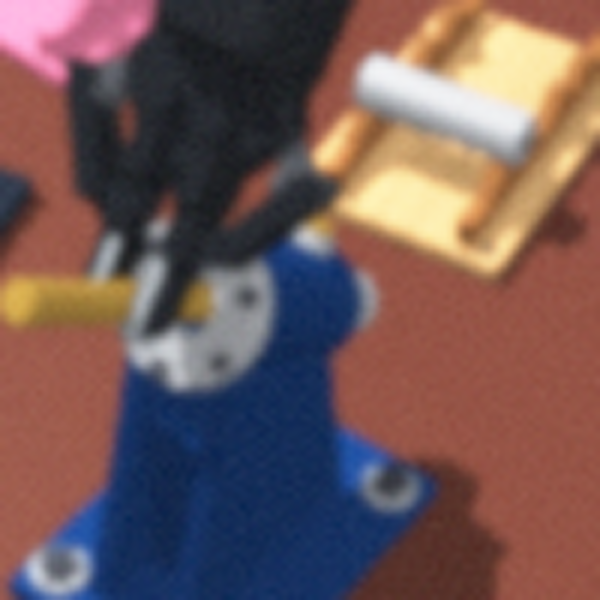

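The side crop shows the pin end showing past the boss at (367,298), so it is proud. Drift depth and camera agree on about 48 mm. I push 3 mm more, then withdraw.

>>> send_rows:
  increments:
    - {"dx":-0.002,"dy":0,"dz":0,"wx":0,"wy":0,"wz":0,"jaw":0.01}
    - {"dx":-0.0035,"dy":0,"dz":0,"wx":0,"wy":0,"wz":0,"jaw":0.01}
    - {"dx":-0.0035,"dy":0,"dz":0,"wx":0,"wy":0,"wz":0,"jaw":0.01}
    - {"dx":-0.0035,"dy":0,"dz":0,"wx":0,"wy":0,"wz":0,"jaw":0.01}

```text
t: 9.7
tcp_pos: [0.563, 0.0678, 0.2197]
orientation: [0.8, 0.504, 0.277, -0.173]
ft_force: [3.1, 7.4, 2.8]
opening: 0.0142
finger_force: 114.8
```

Run:
```python
from h import *
p,Rm=ins(.0); rel(p,Rm); s=env.get_state(); print(Rm.T@s['ft_force'])
```

```text
d [ 0.0692 -0.0006  0.0001] w [ 0.17 -0.13 -0.02] | t 9.7 tcp [0.563  0.0678 0.2197] j [-0.42  0.22  1.84  0.73  1.17 -0.3 ]
[ 8.0223 -0.3732  2.7604]
```

>>> send_rows:
  increments:
    - {"dx":0.01,"dy":0,"dz":0,"wx":0,"wy":0,"wz":0,"jaw":0.01}
    - {"dx":0.03,"dy":0,"dz":0,"wx":0,"wy":0,"wz":0,"jaw":0.01}
    - {"dx":0.05,"dy":0,"dz":0,"wx":0,"wy":0,"wz":0,"jaw":0.01}
    - {"dx":0.075,"dy":0,"dz":0,"wx":0,"wy":0,"wz":0,"jaw":0.01}
    - {"dx":0.1,"dy":0,"dz":0,"wx":0,"wy":0,"wz":0,"jaw":0.01}
    - {"dx":0.125,"dy":0,"dz":0,"wx":0,"wy":0,"wz":0,"jaw":0.01}
    - {"dx":0.145,"dy":0,"dz":0,"wx":0,"wy":0,"wz":0,"jaw":0.01}
    - {"dx":0.145,"dy":0,"dz":0,"wx":0,"wy":0,"wz":0,"jaw":0.01}

```text
t: 10.37
tcp_pos: [0.6122, 0.172, 0.3088]
orientation: [0.799, 0.506, 0.276, -0.172]
ft_force: [0.3, -0.5, -4.1]
opening: 0.0144
finger_force: 114.8
```

Run:
```python
from h import *
p,Rm=ins(.0); rel(p,Rm); s=env.get_state();
for n in('top','side'):
    c=cap(n,n+'8.png'); M,B,q=pin(c)
rel([.445,.285,.33],down(168.4))
w=cap('wrist');drift(w)
rel([.445,.285,.33],down(168.4))
```

```text
d [-0.0765 -0.0004 -0.0006] w [0.16 0.09 0.23] | t 10.37 tcp [0.6122 0.172  0.3088] j [-0.18  0.19  1.63  0.69  1.21  0.04]
pin pts 154 x pct [-0.0014  0.0291  0.051   0.0527  0.0545] y [-0.0209  0.0212] z [-0.0003  0.0271]
pin pts 29 x pct [0.0067 0.0395 0.0462 0.049  0.0501] y [-0.0172 -0.0018] z [-0.0122  0.0178]
d [ 0.0417 -0.1985  0.0004] w [ 33.93 -26.56 -99.63] | t 10.47 tcp [0.61   0.1697 0.305 ] j [-0.19  0.19  1.64  0.68  1.21  0.04]
drift n 9300 c [ 0.0306 -0.0004 -0.0132] axis [ 1.     -0.0025 -0.0043] ends x -0.050318136476747787 0.08497813351753844 z p5/95 [-0.0153 -0.0136 -0.0096]
d [ 0.0424 -0.1984  0.0002] w [ 33.85 -26.61 -99.71] | t 10.52 tcp [0.6095 0.1692 0.3041] j [-0.19  0.19  1.64  0.68  1.21  0.04]
```

>>> send_rows:
  increments:
    - {"dx":0.03,"dy":0,"dz":-0.02,"wx":0,"wy":-5,"wz":0,"jaw":0.01}
    - {"dx":0.042,"dy":-0.198,"dz":0,"wx":33.9,"wy":-26.6,"wz":-99.7,"jaw":0.01}
    - {"dx":0.042,"dy":-0.198,"dz":0,"wx":33.9,"wy":-26.6,"wz":-99.7,"jaw":0.01}
    - {"dx":0.042,"dy":-0.198,"dz":0,"wx":33.9,"wy":-26.6,"wz":-99.7,"jaw":0.01}
    - {"dx":0.042,"dy":-0.198,"dz":0,"wx":33.9,"wy":-26.6,"wz":-99.7,"jaw":0.01}
    - {"dx":0.042,"dy":-0.198,"dz":0,"wx":33.9,"wy":-26.6,"wz":-99.7,"jaw":0.01}
    - {"dx":0.042,"dy":-0.198,"dz":0,"wx":33.9,"wy":-26.6,"wz":-99.7,"jaw":0.01}
    - {"dx":0.042,"dy":-0.198,"dz":0,"wx":33.9,"wy":-26.6,"wz":-99.7,"jaw":0.01}
    - {"dx":0.042,"dy":-0.198,"dz":0,"wx":33.9,"wy":-26.6,"wz":-99.7,"jaw":0.01}
    - {"dx":0.042,"dy":-0.198,"dz":0,"wx":33.9,"wy":-26.6,"wz":-99.7,"jaw":0.01}

```text
t: 11.35
tcp_pos: [0.4455, 0.2838, 0.3298]
orientation: [0.434, 0.892, 0.107, -0.068]
ft_force: [0.3, -0.1, -4.3]
opening: 0.0144
finger_force: 114.8
```

Run:
```python
from h import *
rel([.445,.2855,.2],down(168.4))
```

```text
d [-0.0263 -0.0165  0.1261] w [ 11.68  -9.25 -40.12] | t 11.35 tcp [0.4455 0.2838 0.3298] j [ 0.26  0.12  1.52  0.25  1.47 -0.42]
```

>>> send_rows:
  increments:
    - {"dx":-0.026,"dy":-0.016,"dz":0.126,"wx":11.7,"wy":-9.2,"wz":-40.1,"jaw":0.01}
    - {"dx":-0.026,"dy":-0.016,"dz":0.126,"wx":11.7,"wy":-9.2,"wz":-40.1,"jaw":0.01}
    - {"dx":-0.026,"dy":-0.016,"dz":0.126,"wx":11.7,"wy":-9.2,"wz":-40.1,"jaw":0.01}
    - {"dx":-0.026,"dy":-0.016,"dz":0.126,"wx":11.7,"wy":-9.2,"wz":-40.1,"jaw":0.01}
    - {"dx":-0.026,"dy":-0.016,"dz":0.126,"wx":11.7,"wy":-9.2,"wz":-40.1,"jaw":0.01}
    - {"dx":-0.026,"dy":-0.016,"dz":0.126,"wx":11.7,"wy":-9.2,"wz":-40.1,"jaw":0.01}
    - {"dx":-0.026,"dy":-0.016,"dz":0.126,"wx":11.7,"wy":-9.2,"wz":-40.1,"jaw":0.01}
    - {"dx":-0.026,"dy":-0.016,"dz":0.126,"wx":11.7,"wy":-9.2,"wz":-40.1,"jaw":0.01}
    - {"dx":-0.026,"dy":-0.016,"dz":0.126,"wx":11.7,"wy":-9.2,"wz":-40.1,"jaw":0.01}

```text
t: 12.1
tcp_pos: [0.4457, 0.2867, 0.2009]
orientation: [0.105, 0.994, 0.002, -0.001]
ft_force: [0.0, -0.3, -4.7]
opening: 0.0141
finger_force: 114.7
```

Run:
```python
from h import *
w=cap('wrist');w=cap('wrist');w=cap('wrist');drift(w)
rel([.445,.2855,.07],down(168.4)); rel([.445,.2855,.0405],down(168.4))
```

```text
drift n 9381 c [ 0.0303  0.0001 -0.0127] axis [ 1.     -0.0027 -0.0054] ends x -0.05101383450866419 0.08462003867574122 z p5/95 [-0.015  -0.0132 -0.0089]
d [ 0.0009 -0.0018  0.1314] w [ 0.18 -0.   -0.41] | t 12.25 tcp [0.4462 0.2866 0.2014] j [ 0.44  0.23  1.66  0.    1.24 -0.92]
d [ 0.0009 -0.0019  0.1609] w [ 0.18 -0.   -0.41] | t 12.25 tcp [0.4462 0.2866 0.2014] j [ 0.44  0.23  1.66  0.    1.24 -0.92]
```

>>> send_rows:
  increments:
    - {"dx":0.001,"dy":-0.0015,"dz":0.04,"wx":0,"wy":0,"wz":-0.4,"jaw":0.01}
    - {"dx":0.001,"dy":-0.0015,"dz":0.08,"wx":0,"wy":0,"wz":-0.4,"jaw":0.01}
    - {"dx":0.001,"dy":-0.0015,"dz":0.12,"wx":0,"wy":0,"wz":-0.4,"jaw":0.01}
    - {"dx":0.001,"dy":-0.0015,"dz":0.145,"wx":0,"wy":0,"wz":-0.4,"jaw":0.01}
    - {"dx":0.001,"dy":-0.0015,"dz":0.154,"wx":0,"wy":0,"wz":-0.4,"jaw":0.01}
    - {"dx":0.001,"dy":-0.0015,"dz":0.16,"wx":0,"wy":0,"wz":-0.4,"jaw":0.01}
    - {"dx":0.001,"dy":-0.0015,"dz":0.1605,"wx":0,"wy":0,"wz":-0.4,"jaw":0.01}
    - {"dx":0.001,"dy":-0.0015,"dz":0.1605,"wx":0,"wy":0,"wz":-0.4,"jaw":0.01}

```text
t: 12.92
tcp_pos: [0.4454, 0.2861, 0.0421]
orientation: [0.1, 0.995, 0.001, 0.001]
ft_force: [-2.2, -2.6, -2.6]
opening: 0.0142
finger_force: 115.2
```

>>> send_rows:
  increments:
    - {"dx":0,"dy":0,"dz":0.0005,"wx":0,"wy":0,"wz":0,"jaw":0.022}
    - {"dx":0,"dy":0,"dz":0.0005,"wx":0,"wy":0,"wz":0,"jaw":0.03}
    - {"dx":0,"dy":0,"dz":0.0005,"wx":0,"wy":0,"wz":0,"jaw":0.055}
    - {"dx":0,"dy":0,"dz":0.0005,"wx":0,"wy":0,"wz":0,"jaw":0.055}
    - {"dx":0,"dy":0,"dz":-0.02,"wx":0,"wy":0,"wz":0,"jaw":0.055}
    - {"dx":0,"dy":0,"dz":-0.06,"wx":0,"wy":0,"wz":0,"jaw":0.055}
    - {"dx":0,"dy":0,"dz":-0.1,"wx":0,"wy":0,"wz":0,"jaw":0.085}
    - {"dx":0,"dy":0,"dz":-0.14,"wx":0,"wy":0,"wz":0,"jaw":0.085}
    - {"dx":0,"dy":0,"dz":-0.18,"wx":0,"wy":0,"wz":0,"jaw":0.085}
    - {"dx":0,"dy":0,"dz":-0.2,"wx":0,"wy":0,"wz":0,"jaw":0.085}

```text
t: 13.75
tcp_pos: [0.4469, 0.2872, 0.2469]
orientation: [0.1, 0.995, 0.004, 0.005]
ft_force: [1.1, 0.8, -0.1]
opening: 0.085
finger_force: 0.0
```

Run:
```python
from h import *
w=cap('wrist');w=cap('wrist','w9.png');P=cloud(w);X,Y,Z=P[...,0],P[...,1],P[...,2]
near=lambda x,y,r:(np.hypot(X-x,Y-y)<r)
m=near(.46,.285,.13)&(Z>.045)&(Z<.07); print('drift n',m.sum(),rect(P,m), 'zmax',np.nanpercentile(Z[m],90))
k=P[m]; print(pca(k)[1][:,2])
m=near(.46,.285,.13)&(Z>.006)&(Z<.018);print('restboard',rect(P,m))
for n in('top','side'):
    c=cap(n,n+'9.png'); M,B,q=pin(c)
    P=cloud(c); m=np.linalg.norm(P-(M+B@[-.022,0,.045]),axis=-1)<.02; print('cap z',np.percentile(((P[m]-M)@B)[:,2],[50,95,99]))
```

```text
drift n 2467 (array([0.4608, 0.282 ]), array([ 18., 199.]), 78.5) zmax 0.05560773892335825
[-0.9793  0.2022  0.0004]
restboard (array([0.4716, 0.2798]), array([ 85., 189.]), 78.5)
pin pts 158 x pct [-0.0018  0.0285  0.0511  0.0528  0.0567] y [-0.0208  0.0226] z [0.0004 0.0285]
cap z [0.0353 0.0433 0.0437]
pin pts 0 x pct  y  z Traceback (most recent call last):
  File "<stdin>", line 9, in <module>
    return _quantile_unchecked(
        a, q, axis, out, overwrite_input, method, keepdims, weights)
    return _ureduce(a,
                    func=_quantile_ureduce_func,
    ...<5 lines>...
                    overwrite_input=overwrite_input,
                    method=method)
    r = func(a, **kwargs)
    result = _quantile(arr,
                       quantiles=q,
    ...<2 lines>...
                       out=out,
                       weights=wgt)
    slices_having_nans = np.isnan(arr[-1, ...])
                                  ~~~^^^^^^^^^
IndexError: index -1 is out of bounds for axis 0 with size 0
```

Drift is back in its rest at (.461,.282), axis angle and height unchanged. Next is the pin.

```bash
cat >> h.py <<'E'
def grip(out,back=0,t=46,deep=.011):
    n=tilt(YAW,38)[:,0]; M=H-n*.118; Rm=tilt(YAW,t); return M-n*out+Rm[:,2]*(deep-back),Rm
E
python3 - <<'E'
from h import *
rel([.37,0,.34],down(64.5)); print(grip(.022)[0],grip(.022,.13)[0])
E
```

```text
d [ 0.0163 -0.2949 -0.0999] w [  0.24  -0.14 104.03] | t 13.95 tcp [0.4448 0.2861 0.2413] j [ 0.44  0.2   1.6   0.    1.33 -0.93]
[ 0.4999 -0.0614  0.1012] [ 0.4597 -0.1458  0.1915]
```

>>> send_rows:
  increments:
    - {"dx":0.01,"dy":-0.02,"dz":-0.06,"wx":0,"wy":0,"wz":14,"jaw":0.085}
    - {"dx":0.016,"dy":-0.295,"dz":-0.1,"wx":0,"wy":0,"wz":104,"jaw":0.085}
    - {"dx":0.016,"dy":-0.295,"dz":-0.1,"wx":0,"wy":0,"wz":104,"jaw":0.085}
    - {"dx":0.016,"dy":-0.295,"dz":-0.1,"wx":0,"wy":0,"wz":104,"jaw":0.085}
    - {"dx":0.016,"dy":-0.295,"dz":-0.1,"wx":0,"wy":0,"wz":104,"jaw":0.085}
    - {"dx":0.016,"dy":-0.295,"dz":-0.1,"wx":0,"wy":0,"wz":104,"jaw":0.085}
    - {"dx":0.016,"dy":-0.295,"dz":-0.1,"wx":0,"wy":0,"wz":104,"jaw":0.085}
    - {"dx":0.016,"dy":-0.295,"dz":-0.1,"wx":0,"wy":0,"wz":104,"jaw":0.085}
    - {"dx":0.016,"dy":-0.295,"dz":-0.1,"wx":0,"wy":0,"wz":104,"jaw":0.085}
    - {"dx":0.016,"dy":-0.295,"dz":-0.1,"wx":0,"wy":0,"wz":104,"jaw":0.085}

```text
t: 14.78
tcp_pos: [0.3694, -0.0026, 0.3386]
orientation: [0.668, 0.744, 0.001, -0.002]
ft_force: [0.2, 1.3, -0.1]
opening: 0.0847
finger_force: 0.0
```

Run:
```python
from h import *
rel(*grip(.022,.17))
```

```text
d [-0.177   0.0593  0.1188] w [-12.83  44.65  29.91] | t 14.78 tcp [ 0.3694 -0.0026  0.3386] j [-0.2  -0.09  1.68  0.    1.55 -0.31]
```

>>> send_rows:
  increments:
    - {"dx":-0.177,"dy":0.059,"dz":0.119,"wx":-12.8,"wy":44.6,"wz":29.9,"jaw":0.085}
    - {"dx":-0.177,"dy":0.059,"dz":0.119,"wx":-12.8,"wy":44.6,"wz":29.9,"jaw":0.085}
    - {"dx":-0.177,"dy":0.059,"dz":0.119,"wx":-12.8,"wy":44.6,"wz":29.9,"jaw":0.085}
    - {"dx":-0.177,"dy":0.059,"dz":0.119,"wx":-12.8,"wy":44.6,"wz":29.9,"jaw":0.085}
    - {"dx":-0.177,"dy":0.059,"dz":0.119,"wx":-12.8,"wy":44.6,"wz":29.9,"jaw":0.085}
    - {"dx":-0.177,"dy":0.059,"dz":0.119,"wx":-12.8,"wy":44.6,"wz":29.9,"jaw":0.085}
    - {"dx":-0.177,"dy":0.059,"dz":0.119,"wx":-12.8,"wy":44.6,"wz":29.9,"jaw":0.085}
    - {"dx":-0.177,"dy":0.059,"dz":0.119,"wx":-12.8,"wy":44.6,"wz":29.9,"jaw":0.085}
    - {"dx":-0.177,"dy":0.059,"dz":0.119,"wx":-12.8,"wy":44.6,"wz":29.9,"jaw":0.085}
    - {"dx":-0.177,"dy":0.059,"dz":0.119,"wx":-12.8,"wy":44.6,"wz":29.9,"jaw":0.085}

```text
t: 15.62
tcp_pos: [0.4493, -0.1687, 0.2186]
orientation: [0.776, 0.495, 0.329, -0.212]
ft_force: [-0.5, 0.2, 0.1]
opening: 0.0852
finger_force: 0.0
```

Run:
```python
from h import *
w=cap('wrist');w=cap('wrist','w10.png'); M,B,q=pin(w)
k=q[(q[:,0]>.01)&(q[:,0]<.04)]; print(len(k),np.percentile(k[:,1],[2,98]) if len(k) else '',k[:,2].max() if len(k) else '')
rel(*grip(.022,.08)); rel(*grip(.022,0))
```

```text
pin pts 1555 x pct [-0.0016  0.0232  0.0467  0.0492  0.0504] y [-0.0142  0.0169] z [0.0007 0.0253]
907 [-0.0142  0.0167] 0.01491137192579144
d [-0.0042 -0.0004  0.0874] w [-0.49  0.07  0.67] | t 15.72 tcp [ 0.4503 -0.1679  0.2206] j [-0.99  0.31  1.8   0.65  1.54 -0.76]
d [-0.0041  0.0003  0.1674] w [-0.49  0.07  0.67] | t 15.72 tcp [ 0.4503 -0.1679  0.2206] j [-0.99  0.31  1.8   0.65  1.54 -0.76]
```

View pics/w10.png

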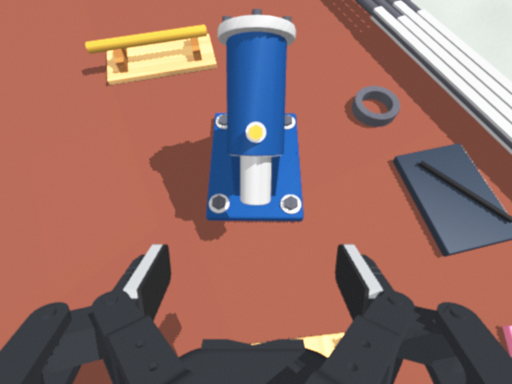

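The wrist view shows the pin between the jaws' columns, proud from row 155 to row 203 at column 256 (about 50 mm). The drift is in its rest, and the ring and notebook are untouched. Descend and grip.

>>> send_rows:
  increments:
    - {"dx":-0.004,"dy":0.001,"dz":0.04,"wx":-0.4,"wy":0,"wz":0.6,"jaw":0.085}
    - {"dx":-0.004,"dy":0.001,"dz":0.08,"wx":-0.4,"wy":0,"wz":0.6,"jaw":0.085}
    - {"dx":-0.004,"dy":0.001,"dz":0.11,"wx":-0.4,"wy":0,"wz":0.6,"jaw":0.085}
    - {"dx":-0.004,"dy":0.001,"dz":0.135,"wx":-0.4,"wy":0,"wz":0.6,"jaw":0.07}
    - {"dx":-0.004,"dy":0.001,"dz":0.155,"wx":-0.4,"wy":0,"wz":0.6,"jaw":0.06}
    - {"dx":-0.004,"dy":0.001,"dz":0.167,"wx":-0.4,"wy":0,"wz":0.6,"jaw":0.055}
    - {"dx":-0.004,"dy":0.001,"dz":0.167,"wx":-0.4,"wy":0,"wz":0.6,"jaw":0.055}
    - {"dx":-0.004,"dy":0.001,"dz":0.167,"wx":-0.4,"wy":0,"wz":0.6,"jaw":0.055}
  force: 60

```text
t: 16.38
tcp_pos: [0.501, -0.0618, 0.1024]
orientation: [0.778, 0.493, 0.33, -0.208]
ft_force: [0.3, -0.4, 0.8]
opening: 0.0553
finger_force: 0.0
```

Run:
```python
from h import *
rel(*grip(.022,0))
```

```text
d [-0.001  -0.0011  0.0008] w [-0.07  0.05  0.17] | t 16.38 tcp [ 0.501  -0.0618  0.1024] j [-0.79  0.42  2.02  0.82  1.19 -0.86]
```

>>> send_rows:
  increments:
    - {"dx":0,"dy":0,"dz":0,"wx":0,"wy":0,"wz":0,"jaw":0.04}
    - {"dx":0,"dy":0,"dz":0,"wx":0,"wy":0,"wz":0,"jaw":0.032}
    - {"dx":0,"dy":0,"dz":0,"wx":0,"wy":0,"wz":0,"jaw":0.02}
    - {"dx":0,"dy":0,"dz":0,"wx":0,"wy":0,"wz":0,"jaw":0.02}
    - {"dx":0,"dy":0,"dz":0,"wx":0,"wy":0,"wz":0,"jaw":0.02}
    - {"dx":0,"dy":0,"dz":0,"wx":0,"wy":0,"wz":0,"jaw":0.02}
  force: 100

```text
t: 16.88
tcp_pos: [0.5011, -0.0639, 0.1027]
orientation: [0.779, 0.491, 0.331, -0.208]
ft_force: [-2.8, -4.2, 7.1]
opening: 0.0293
finger_force: 98.3
```

Run:
```python
from h import *
s=env.get_state();print(s['opening'],s['finger_force'],s['ft_force'])
n=tilt(YAW,38)[:,0]; Rm=tilt(YAW,46)
rel(s['tcp_pos']-n*.03,Rm);rel(s['tcp_pos']-n*.065,Rm)
```

```text
0.029314689842123418 98.32486510276794 [-2.8402 -4.2166  7.1121]
d [-0.0297 -0.     -0.0042] w [0.12 0.01 0.03] | t 16.88 tcp [ 0.5011 -0.0639  0.1027] j [-0.79  0.42  2.02  0.82  1.19 -0.86]
d [-0.0644 -0.     -0.009 ] w [0.12 0.01 0.03] | t 16.88 tcp [ 0.5011 -0.0639  0.1027] j [-0.79  0.42  2.02  0.82  1.19 -0.86]
```

>>> send_rows:
  increments:
    - {"dx":-0.006,"dy":0,"dz":-0.0008,"wx":0,"wy":0,"wz":0,"jaw":0.02}
    - {"dx":-0.014,"dy":0,"dz":-0.002,"wx":0,"wy":0,"wz":0,"jaw":0.02}
    - {"dx":-0.022,"dy":0,"dz":-0.003,"wx":0,"wy":0,"wz":0,"jaw":0.02}
    - {"dx":-0.03,"dy":0,"dz":-0.0042,"wx":0,"wy":0,"wz":0,"jaw":0.02}
    - {"dx":-0.038,"dy":0,"dz":-0.0053,"wx":0,"wy":0,"wz":0,"jaw":0.02}
    - {"dx":-0.046,"dy":0,"dz":-0.0064,"wx":0,"wy":0,"wz":0,"jaw":0.02}
    - {"dx":-0.055,"dy":0,"dz":-0.0077,"wx":0,"wy":0,"wz":0,"jaw":0.02}
    - {"dx":-0.064,"dy":0,"dz":-0.009,"wx":0,"wy":0,"wz":0,"jaw":0.02}
    - {"dx":-0.07,"dy":0,"dz":-0.0098,"wx":0,"wy":0,"wz":0,"jaw":0.02}
    - {"dx":-0.07,"dy":0,"dz":-0.0098,"wx":0,"wy":0,"wz":0,"jaw":0.02}
  force: 115

```text
t: 17.72
tcp_pos: [0.476, -0.1145, 0.0564]
orientation: [0.779, 0.491, 0.329, -0.208]
ft_force: [0.3, 0.3, -5.2]
opening: 0.0289
finger_force: 113.8
```

Run:
```python
from h import *
s=env.get_state();print(s['opening'],s['finger_force'],s['ft_force'],s['tcp_pos'])
R0=R.from_quat(s['orientation']).as_matrix()
for n in('top','wrist'):
    c=cap(n,n+'11.png'); M,B,q=pin(c)
P=cloud(c);Q=(P-s['tcp_pos'])@R0; I=cv2.cvtColor(c['image'],cv2.COLOR_RGB2HSV).astype(int)
m=(abs(Q[...,1])<.02)&(abs(Q[...,0])<.1)&(abs(Q[...,2]+.01)<.035)&(I[...,1]<60)
k=Q[m];print(len(k),k.min(0),k.max(0),k.mean(0));
```

```text
0.028947899950004536 113.81067037582397 [ 0.2802  0.3195 -5.1758] [ 0.476  -0.1145  0.0564]
pin pts 411 x pct [-0.0011  0.0739  0.1109  0.117   0.1195] y [-0.024   0.0265] z [-0.0078  0.0289]
pin pts 19802 x pct [-0.0017  0.0656  0.1111  0.1181  0.12  ] y [-0.0239  0.0253] z [-0.0183  0.0271]
17339 [-0.0618 -0.02   -0.045 ] [0.0992 0.02   0.0249] [ 0.0326 -0.0004 -0.0155]
```

>>> send_rows:
  increments:
    - {"dx":-0.005,"dy":0,"dz":-0.001,"wx":0,"wy":0,"wz":0,"jaw":0.02}
    - {"dx":-0.008,"dy":0,"dz":-0.02,"wx":0,"wy":0,"wz":0,"jaw":0.02}
    - {"dx":-0.008,"dy":0,"dz":-0.05,"wx":0,"wy":0,"wz":0,"jaw":0.02}
    - {"dx":-0.008,"dy":0,"dz":-0.08,"wx":0,"wy":0,"wz":0,"jaw":0.02}
    - {"dx":-0.008,"dy":0,"dz":-0.11,"wx":0,"wy":0,"wz":0,"jaw":0.02}
    - {"dx":-0.008,"dy":0,"dz":-0.14,"wx":0,"wy":0,"wz":0,"jaw":0.02}
    - {"dx":-0.008,"dy":0,"dz":-0.16,"wx":0,"wy":0,"wz":0,"jaw":0.02}
    - {"dx":-0.008,"dy":0,"dz":-0.16,"wx":0,"wy":0,"wz":0,"jaw":0.02}

```text
t: 18.48
tcp_pos: [0.4251, -0.2257, 0.1656]
orientation: [0.779, 0.492, 0.33, -0.205]
ft_force: [0.6, -0.3, -4.9]
opening: 0.029
finger_force: 115.4
```

Run:
```python
from h import *
rel([.40,-.30,.30],tilt(-18,8)); rel([.40,-.30,.30],down(-18))
```

```text
d [ 0.0419  0.0102 -0.1496] w [-37.57 -31.12  74.78] | t 18.48 tcp [ 0.4251 -0.2257  0.1656] j [-1.09  0.4   1.81  0.61  1.49 -0.88]
d [ 0.0419  0.0102 -0.1496] w [-32.49 -37.62  77.78] | t 18.48 tcp [ 0.4251 -0.2257  0.1656] j [-1.09  0.4   1.81  0.61  1.49 -0.88]
```

>>> send_rows:
  increments:
    - {"dx":0.028,"dy":0.007,"dz":-0.04,"wx":0,"wy":0,"wz":0,"jaw":0.02}
    - {"dx":0.042,"dy":0.01,"dz":-0.15,"wx":-37.6,"wy":-31.1,"wz":74.8,"jaw":0.02}
    - {"dx":0.042,"dy":0.01,"dz":-0.15,"wx":-37.6,"wy":-31.1,"wz":74.8,"jaw":0.02}
    - {"dx":0.042,"dy":0.01,"dz":-0.15,"wx":-37.6,"wy":-31.1,"wz":74.8,"jaw":0.02}
    - {"dx":0.042,"dy":0.01,"dz":-0.15,"wx":-37.6,"wy":-31.1,"wz":74.8,"jaw":0.02}
    - {"dx":0.042,"dy":0.01,"dz":-0.15,"wx":-37.6,"wy":-31.1,"wz":74.8,"jaw":0.02}
    - {"dx":0.042,"dy":0.01,"dz":-0.15,"wx":-37.6,"wy":-31.1,"wz":74.8,"jaw":0.02}
    - {"dx":0.042,"dy":0.01,"dz":-0.15,"wx":-37.6,"wy":-31.1,"wz":74.8,"jaw":0.02}
    - {"dx":0.042,"dy":0.01,"dz":-0.15,"wx":-37.6,"wy":-31.1,"wz":74.8,"jaw":0.02}
    - {"dx":0.042,"dy":0.01,"dz":-0.15,"wx":-37.6,"wy":-31.1,"wz":74.8,"jaw":0.02}

```text
t: 19.32
tcp_pos: [0.3983, -0.2941, 0.2964]
orientation: [0.986, 0.03, 0.149, -0.06]
ft_force: [-0.6, 1.0, -5.8]
opening: 0.0288
finger_force: 116.1
```

Run:
```python
from h import *
rel([.40,-.30,.30],tilt(-18,8))
```

```text
d [ 0.0024  0.0056 -0.0036] w [-11.01  -8.12  20.51] | t 19.32 tcp [ 0.3983 -0.2941  0.2964] j [-1.01  0.06  1.68  0.33  1.36  0.44]
```

>>> send_rows:
  increments:
    - {"dx":0.002,"dy":0.005,"dz":-0.004,"wx":-11,"wy":-8.1,"wz":20.5,"jaw":0.02}
    - {"dx":0.002,"dy":0.005,"dz":-0.004,"wx":-11,"wy":-8.1,"wz":20.5,"jaw":0.02}
    - {"dx":0.002,"dy":0.005,"dz":-0.004,"wx":-11,"wy":-8.1,"wz":20.5,"jaw":0.02}
    - {"dx":0.002,"dy":0.005,"dz":-0.004,"wx":-11,"wy":-8.1,"wz":20.5,"jaw":0.02}
    - {"dx":0.002,"dy":0.005,"dz":-0.004,"wx":-11,"wy":-8.1,"wz":20.5,"jaw":0.02}
    - {"dx":0.002,"dy":0.005,"dz":-0.004,"wx":-11,"wy":-8.1,"wz":20.5,"jaw":0.02}

```text
t: 19.82
tcp_pos: [0.4005, -0.2997, 0.3001]
orientation: [0.986, -0.152, 0.07, 0.01]
ft_force: [-0.0, 0.9, -4.7]
opening: 0.0292
finger_force: 115.9
```

```bash
cat >> h.py <<'E'
def rackpin():
    for _ in range(2): cap('wrist')
    s=env.get_state(); w=cap('wrist','w12.png'); R0=R.from_quat(s['orientation']).as_matrix()
    P=cloud(w); X,Y,Z=P[...,0],P[...,1],P[...,2]; I=cv2.cvtColor(w['image'],cv2.COLOR_RGB2HSV).astype(int)
    m=(np.hypot(X-.467,Y+.283)<.09)&(Z>.057)&(Z<.08)
    if m.sum()>50: print('spare',m.sum(),rect(P,m),pca(P[m])[1][:,2],Z[m].max())
    timber=(I[...,0]>8)&(I[...,0]<30)&(I[...,1]>60)
    m=(np.hypot(X-.458,Y+.323)<.15)&(Z>.008)&(Z<.016)&timber; print('board',m.sum(),rect(P,m))
    Q=(P-s['tcp_pos'])@R0
    m=(abs(Q[...,1])<.02)&(abs(Q[...,0])<.1)&(abs(Q[...,2]+.012)<.03)&(I[...,1]<60)&(I[...,2]>110)
    k=Q[m]; c,v,_=pca(k); print('held',len(k),k.min(0),k.max(0),c,v[:,2])
    f=k[k[:,0]>.03]; 
    for a in np.arange(-.03,.09,.015):
        f=k[(k[:,0]>a)&(k[:,0]<a+.015)]
        if len(f)>20: print(round(a,3),len(f),'y',np.percentile(f[:,1],[1,99]),'ztop',np.percentile(f[:,2],[1,5]))
    wd=(P[m]); print('held world axis',pca(wd)[1][:,2],'end',wd[np.argmax(Q[m][:,0])])
    return w
E
python3 - <<'E'
from h import *
rackpin()
rel([.40,-.30,.30],tilt(-18,8))
E
```

```text
spare 772 (array([ 0.4681, -0.2838]), array([ 30., 100.]), 70.9) [-0.8789  0.4765 -0.0228] 0.069671059461995
board 5458 (array([ 0.4563, -0.3224]), array([200., 130.]), 71.2)
held 14136 [-0.0274 -0.02   -0.0362] [0.0727 0.02   0.004 ] [ 0.0265 -0.0001 -0.0152] [-0.989   0.0027 -0.148 ]
-0.03 1142 y [-0.015   0.0147] ztop [-0.0255 -0.025 ]
-0.015 1734 y [-0.0142  0.014 ] ztop [-0.0242 -0.0235]
0.0 2630 y [-0.0196  0.0197] ztop [-0.0302 -0.0287]
0.015 2048 y [-0.0151  0.0149] ztop [-0.0198 -0.0191]
0.03 2200 y [-0.0153  0.015 ] ztop [-0.0178 -0.017 ]
0.045 2332 y [-0.0154  0.0146] ztop [-0.0157 -0.0149]
0.06 2050 y [-0.0152  0.0148] ztop [-0.0135 -0.0128]
held world axis [-0.9536  0.3009  0.0051] end [ 0.4672 -0.3235  0.3214]
d [-0.0009 -0.0017  0.0007] w [-0.02 -0.25  0.28] | t 19.97 tcp [ 0.4003 -0.3018  0.3009] j [-0.84  0.06  1.63  0.07  1.32  1.03]
```

View pics/w12.png

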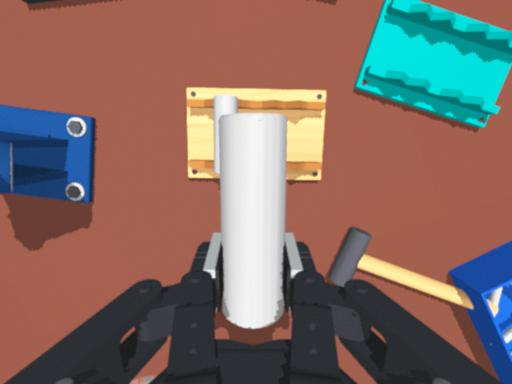

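The view shows the pin held at column 253, pointing at the timber rack (centre about (256,133)), with the spare in the left nest and the right nest free. The board measures 200x130 mm, matching the drawing.

```bash
cat >> h.py <<'E'
def place(up,C=(.4434,-.3603,.053),off=(.0227,-.0002,-.0034)):
    Rm=tilt(-18.8,8); return np.array(C)+[0,0,up]-Rm@np.array(off),Rm
E
python3 - <<'E'
from h import *
rel(*place(.1)); rel(*place(0)); print(place(0)[0])
E
```

```text
d [0.0143 0.0423 0.1581] w [-0.13 -0.25  1.07] | t 19.97 tcp [ 0.4003 -0.3018  0.3009] j [-0.84  0.06  1.63  0.07  1.32  1.03]
d [-0.      0.0423  0.2571] w [-0.13 -0.25  1.07] | t 19.97 tcp [ 0.4003 -0.3018  0.3009] j [-0.84  0.06  1.63  0.07  1.32  1.03]
[ 0.4225 -0.3534  0.0465]
```

>>> send_rows:
  increments:
    - {"dx":0.014,"dy":0.03,"dz":0.03,"wx":0,"wy":-0.2,"wz":1,"jaw":0.02}
    - {"dx":0.014,"dy":0.042,"dz":0.065,"wx":0,"wy":-0.2,"wz":1,"jaw":0.02}
    - {"dx":0.014,"dy":0.042,"dz":0.1,"wx":0,"wy":-0.2,"wz":1,"jaw":0.02}
    - {"dx":0.014,"dy":0.042,"dz":0.135,"wx":0,"wy":-0.2,"wz":1,"jaw":0.02}
    - {"dx":0.014,"dy":0.042,"dz":0.158,"wx":0,"wy":-0.2,"wz":1,"jaw":0.02}
    - {"dx":0.014,"dy":0.042,"dz":0.158,"wx":0,"wy":-0.2,"wz":1,"jaw":0.02}
    - {"dx":0.014,"dy":0.042,"dz":0.158,"wx":0,"wy":-0.2,"wz":1,"jaw":0.02}

```text
t: 20.55
tcp_pos: [0.4223, -0.3538, 0.1464]
orientation: [0.984, -0.163, 0.069, 0.01]
ft_force: [0.1, -0.3, -5.8]
opening: 0.0288
finger_force: 115.7
```

Run:
```python
from h import *
rackpin(); rel(*place(.03)); rel(*place(0.006)); rel(*place(0))
```

```text
spare 4486 (array([ 0.4676, -0.2847]), array([ 31., 100.]), 71.3) [-0.9475  0.3197  0.0012] 0.06995694127739353
board 10709 (array([ 0.4554, -0.3225]), array([200., 130.]), 71.3)
held 14016 [-0.0272 -0.02   -0.0368] [0.0727 0.02   0.0041] [ 0.0264 -0.0001 -0.0153] [-0.989   0.0008 -0.1477]
-0.03 1131 y [-0.0148  0.0147] ztop [-0.0255 -0.025 ]
-0.015 1721 y [-0.014   0.0139] ztop [-0.0241 -0.0235]
0.0 2612 y [-0.0197  0.0197] ztop [-0.0303 -0.0289]
0.015 2045 y [-0.015   0.0148] ztop [-0.0199 -0.0192]
0.03 2155 y [-0.0147  0.0147] ztop [-0.0177 -0.0171]
0.045 2315 y [-0.0149  0.0147] ztop [-0.0155 -0.0149]
0.06 2037 y [-0.0147  0.0147] ztop [-0.0136 -0.0128]
held world axis [-0.947   0.3211  0.0023] end [ 0.4913 -0.3763  0.171 ]
d [-0.0131 -0.0018  0.0725] w [ 0.12 -0.42  0.05] | t 20.7 tcp [ 0.4242 -0.3557  0.1501] j [-0.87  0.24  1.8   0.09  0.97  0.98]
d [-0.0166 -0.0018  0.0962] w [ 0.12 -0.42  0.05] | t 20.7 tcp [ 0.4242 -0.3557  0.1501] j [-0.87  0.24  1.8   0.09  0.97  0.98]
d [-0.0175 -0.0018  0.1022] w [ 0.12 -0.42  0.05] | t 20.7 tcp [ 0.4242 -0.3557  0.1501] j [-0.87  0.24  1.8   0.09  0.97  0.98]
```

>>> send_rows:
  increments:
    - {"dx":-0.006,"dy":-0.001,"dz":0.03,"wx":0,"wy":-0.2,"wz":0,"jaw":0.02}
    - {"dx":-0.01,"dy":-0.001,"dz":0.055,"wx":0,"wy":-0.2,"wz":0,"jaw":0.02}
    - {"dx":-0.013,"dy":-0.001,"dz":0.075,"wx":0,"wy":-0.2,"wz":0,"jaw":0.02}
    - {"dx":-0.015,"dy":-0.001,"dz":0.088,"wx":0,"wy":-0.2,"wz":0,"jaw":0.02}
    - {"dx":-0.016,"dy":-0.001,"dz":0.093,"wx":0,"wy":-0.2,"wz":0,"jaw":0.02}
    - {"dx":-0.016,"dy":-0.001,"dz":0.093,"wx":0,"wy":-0.2,"wz":0,"jaw":0.02}

```text
t: 21.2
tcp_pos: [0.4214, -0.3527, 0.0539]
orientation: [0.984, -0.162, 0.069, 0.012]
ft_force: [-0.4, -0.1, -4.8]
opening: 0.0288
finger_force: 116.3
```

Run:
```python
from h import *
rackpin(); rel(*place(0,C=(.4423,-.3604,.053))); s=env.get_state();print(s['ft_force'],s['wrist_torque'])
```

```text
spare 21245 (array([ 0.4556, -0.3199]), array([103., 100.]), 70.4) [-0.4351 -0.8926  0.1185] 0.07999731824808273
board 25804 (array([ 0.4565, -0.3225]), array([201., 129.]), 71.2)
held 13934 [-0.0272 -0.02   -0.0365] [0.0728 0.02   0.0034] [ 0.0266 -0.0001 -0.0152] [-0.9889 -0.0004 -0.1489]
-0.03 1107 y [-0.0143  0.0141] ztop [-0.0255 -0.025 ]
-0.015 1708 y [-0.014   0.0138] ztop [-0.0241 -0.0235]
0.0 2557 y [-0.0197  0.0197] ztop [-0.0301 -0.0284]
0.015 2040 y [-0.015   0.0148] ztop [-0.0199 -0.0192]
0.03 2159 y [-0.0148  0.0146] ztop [-0.0178 -0.0171]
0.045 2338 y [-0.015   0.0148] ztop [-0.0156 -0.0149]
0.06 2025 y [-0.015   0.0148] ztop [-0.0135 -0.0128]
held world axis [-0.9468  0.3217  0.0068] end [ 0.4889 -0.3762  0.0764]
d [-0.0022  0.0001  0.0087] w [ 0.11 -0.19  0.08] | t 21.35 tcp [ 0.4223 -0.3537  0.0554] j [-0.87  0.35  1.92  0.11  0.74  0.95]
[-0.7084 -0.4149 -5.6285] [0.0747 0.3357 0.0494]
```

>>> send_rows:
  increments:
    - {"dx":-0.0006,"dy":0,"dz":0.003,"wx":0,"wy":0,"wz":0,"jaw":0.02}
    - {"dx":-0.0012,"dy":0,"dz":0.006,"wx":0,"wy":0,"wz":0,"jaw":0.02}
    - {"dx":-0.0015,"dy":0,"dz":0.008,"wx":0,"wy":0,"wz":0,"jaw":0.02}
    - {"dx":-0.0015,"dy":0,"dz":0.009,"wx":0,"wy":0,"wz":0,"jaw":0.02}
    - {"dx":-0.0015,"dy":0,"dz":0.009,"wx":0,"wy":0,"wz":0,"jaw":0.02}

```text
t: 21.77
tcp_pos: [0.4212, -0.3531, 0.0465]
orientation: [0.984, -0.162, 0.07, 0.012]
ft_force: [-3.7, 2.0, 10.2]
opening: 0.0288
finger_force: 118.2
```

Run:
```python
from h import *
rel(*place(0,C=(.4423,-.3604,.053))); s=env.get_state();print(s['ft_force'],s['wrist_torque'])
```

```text
d [0.0003 0.0003 0.    ] w [ 0.09 -0.11  0.08] | t 21.77 tcp [ 0.4212 -0.3531  0.0465] j [-0.87  0.36  1.94  0.11  0.72  0.95]
[-3.7138  2.0493 10.1744] [ 0.2335  0.733  -0.0465]
```

Seated at the expected height with contact (about 15 N over the hanging weight). Release gently and retreat straight back.

>>> send_rows:
  increments:
    - {"dx":0,"dy":0,"dz":-0.0005,"wx":0,"wy":0,"wz":0,"jaw":0.034}
    - {"dx":0,"dy":0,"dz":-0.0005,"wx":0,"wy":0,"wz":0,"jaw":0.042}
    - {"dx":0,"dy":0,"dz":-0.0005,"wx":0,"wy":0,"wz":0,"jaw":0.052}
    - {"dx":0,"dy":0,"dz":-0.0005,"wx":0,"wy":0,"wz":0,"jaw":0.056}
    - {"dx":0,"dy":0,"dz":-0.0005,"wx":0,"wy":0,"wz":0,"jaw":0.056}
    - {"dx":0.002,"dy":0,"dz":-0.02,"wx":0,"wy":0,"wz":0,"jaw":0.056}
    - {"dx":0.005,"dy":0,"dz":-0.05,"wx":0,"wy":0,"wz":0,"jaw":0.056}
    - {"dx":0.005,"dy":0,"dz":-0.09,"wx":0,"wy":0,"wz":0,"jaw":0.056}
    - {"dx":0.005,"dy":0,"dz":-0.13,"wx":0,"wy":0,"wz":0,"jaw":0.056}
    - {"dx":0.005,"dy":0,"dz":-0.16,"wx":0,"wy":0,"wz":0,"jaw":0.056}

```text
t: 22.6
tcp_pos: [0.4049, -0.3471, 0.2064]
orientation: [0.984, -0.162, 0.07, 0.012]
ft_force: [0.1, -0.6, 0.5]
opening: 0.0559
finger_force: 0.0
```

Run:
```python
from h import *
for _ in range(3): w=cap('wrist','w15.png')
P=cloud(w); X,Y,Z=P[...,0],P[...,1],P[...,2]
for nm,c in (('spare',(.4676,-.2847)),('pin',(.4423,-.3604))):
    m=(np.hypot(X-c[0],Y-c[1])<.065)&(Z>.057)&(Z<.08); m&=abs((X-c[0])*.322+(Y-c[1])*.947)<.03
    print(nm,m.sum(),rect(P,m),pca(P[m])[1][:,2],np.percentile(Z[m],99))
c=cap('top'); print(env.get_state()['ft_force'])
```

```text
spare 3004 (array([ 0.4679, -0.2847]), array([ 31., 100.]), 71.5) [-0.9474  0.3201  0.0006] 0.06921331337366292
pin 2969 (array([ 0.4406, -0.3594]), array([ 31., 100.]), 71.0) [-0.9468  0.3218 -0.0004] 0.06918549612196595
[-0.0482 -0.1046 -0.9512]
```

View pics/w15.png

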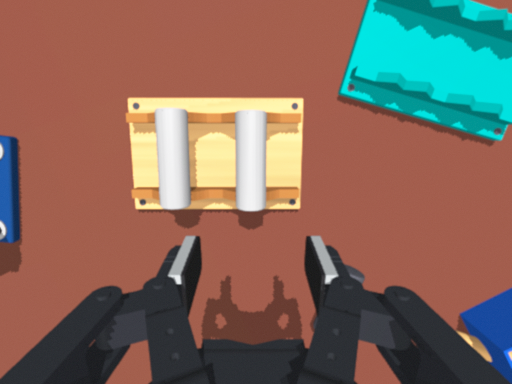

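The pin (251,160) lies in the free nest, parallel to the spare (173,160). Both tops are at 69 mm and the ends line up within about 2 mm. The drift was already verified in its rest, so I hand in.

```bash
python3 -c "
from plant import hand_in
print(hand_in())"
```

```text
the job is handed in; nothing more can be done
None
```

Job handed in at about 23 s of the 72 s allowed: the pin was pushed about 50 mm proud, the drift laid back in its rest, and the pin drawn and laid in the free nest, parallel to the spare with its ends within about 2 mm; the spare, ring and notebook were not touched.

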